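Mark a batch of folded covers in a bench die

ROBOT

A 6-joint arm with a two-finger parallel gripper is mounted at the origin on the work surface. World frame = base frame: x ahead of the robot, y to its left, z up, the work surface at z = 0. Lengths are in m, angles in rad, forces in N, time in s.
With the tool pointing down it reaches from about 0.375 to 0.975 m from the base axis. Payload 3.8 kg.
Tool frame: the origin (TCP) lies on the mounting face of the last link; the fingertips stand 173 mm ahead of it and the grasp point (between the pads) lies 155 mm ahead of it; z points along the fingers, y is the direction in which the jaws open and shut (so a half turn about z gives the same grasp; the last joint's range is limited). The gripper opens to 85 mm and grips with 20 to 120 N. Pads are 22 mm wide; open, the fingers measure 114 mm over their backs; the gripper's body (76 mm by 85 mm) begins 54 mm behind the grasp point. The pads swing forward as they close: fully open they stand 13 mm farther back than shut.
Start: joints at [-1.159, 0.264, 1.604, -0, 1.274, -0.037], TCP at [0.293, -0.608, 0.405] pointing down, gripper open.
Joint ranges: [-2.63, 2.63], [-0.94, 2.18], [0.31, 2.57], [-1.31, 4.45], [0, 2.66], [-2.55, 2.55]. Speed limits (rad/s): [2.57, 2.57, 3.14, 3.14, 3.14, 3.14].

INTERFACE

Orientations are given as a unit quaternion [w, x, y, z].
In Python, from workcell import ctrl gives the robot as it stands.
- The arm moves only by the tool move_arm, never from a script. Its arguments are lists of equal length, an entry for each row: "xyz": the shift along the world's x, y, z in mm, a list of three; "yaw": the turn about the world's z in degrees. A call has 1 to 20 rows; each row is the pose to reach, as a shift and turn from the pose commanded when the call began; what a row does not reach only later rows make up. A row lasts 1/8 s, in which the tool goes at most 62.5 mm and 10.7 degrees, less where a joint would pass 70% of its speed; a pose out of reach is approached as far as the arm can. A call with a gripper value outside its range is refused whole. "hand" is the gripper command: -1 is shut, 1 is fully open, values between are in proportion, set as the call begins (left out, the last holds). The fingers move at their own pace and stop on an object; the grip force is fixed at half the most. Time passes only in rows, so rows that repeat a pose let the fingers close. It gives the time, the measured TCP pose, the force and the opening at its end, in the units of the state.
- ctrl.get_state(): the state, without advancing time (a new reading comes with each control period).
- ctrl.camera(name): name is "scene" or "side" or "wrist"; returns a dict with "pixels" (400x640x3 uint8, red, green, blue), "fx", "fy", "cx", "cy" (pixels), "R" (3x3) and "t" (3): a world point X has camera coordinates R X + t; the wrist camera has in their place "hand_eye" (4x4, takes a point from camera to tool coordinates, whose origin is the TCP and whose axes are the flange's). Camera axes: x right, y down, z forward; pixel columns grow to the right and rows downward; lengths in m; the calibration is good to about 2 mm. A picture is of the moment at which its call begins: read the wrist's pose just before it. There is no depth.
- ctrl.finish_job(): hands the job in, once; it reports no verdict.
The state is a dict: "time_s": time; "qpos": joint angles; "qd": joint speeds; "effort": joint torques, N m; "tool_pos": TCP position; "eef_rot": TCP orientation; "contact_force": force on the tool from outside, world axes, zero at the start; "torque": the same for the moment, N m; "grip_width": finger opening in m.
Only numpy, scipy, OpenCV 4.12 (cv2) and the standard library are available. Lean on these libraries where they do the work, as an engineer would, in place of code of your own. Each camera call takes 0.05 s, during which the arm holds its last target.

TASK

Mark the folded sheet-metal covers on the cardboard as one batch: slide the flat lifter in under a cover's open end, carry it to the marking die and set it down flat astride an anvil of its own, square to the die and with its end pushed in to within about a centimetre of the back stop. When all are in, drive the sprung punch beam right down with a blow of the mallet on its striking head, then bring all the covers back to the cardboard with the lifter, lying flat side by side, and leave lifter and mallet on the rubber mat. The covers are degreased and the die pinches, so never touch the covers or the die with the gripper itself, and leave the other things on the bench alone.

Things in the scene. Friction and masses are not known exactly. Their poses are not given: they have to be found in the camera images.
- cover0: bare aluminium cover folded from 2 mm sheet: flat top 110 x 76 mm, a flange folded down along both long sides, 20 mm high overall; it lies on the flange edges, with a tunnel 72 mm wide and 18 mm high through its length, open at both ends. Origin: centre of the underside, level with the flange edges; x along the 110 mm, z up. Same either way round. About 120 g. One of the three may be absent (None)
- cover1: a cover like cover0
- cover2: a cover like cover0
- lifter: cranked spatula standing on its blade: flat steel blade 80 long x 62 wide x 2 mm, upright neck (30 wide, 8 thick) at its back end, level wooden handle running back from the neck, 110 long, 22 wide, 24 mm high, its middle 70 mm above the blade's underside. Origin: underside of the blade, middle of its back end; x points from there to the tip, z up. 220 g
- lifter_grip (a point): centre of the handle's section, 30 mm behind the blade's back end and 70 mm above the blade's underside: the place to grip, across the 22 mm width
- lifter_tip (a point): middle of the front edge of the lifter's blade
- mallet: mallet with a round white nylon head (dark band), 52 mm across and 85 mm high, standing on its striking face; wooden handle, 24 wide and 28 mm high, runs level from mid-height of the head to 215 mm from the head's axis. Origin: centre of the striking face, underneath; x points from the handle's end to the head, z up. 500 g, nearly all in the head
- mallet_grip (a point): centre of the mallet handle's section, 75 mm from the head's axis and 42.5 mm above the striking face: a place to grip, across the 24 mm width
- mat: black ribbed rubber tool mat, 300 (its x) x 185 (its y) x 3 mm, fixed to the bench. Origin: centre of its underside
- card: flat sheet of brown cardboard, 150 (its x) x 312 (its y) x 3 mm, stuck to the bench, on which the covers lie in a row, with room for three. Origin: centre of its underside
- die: bench marking die, fixed: steel bed 150 (its x) x 350 (its y) x 12 mm, loaded from its -x side, with three anvils, a back stop behind them, and a sprung punch beam above them, 350 mm long in y and 40 mm wide, on two pillars 18 mm thick, their tops 114 mm above the bench, at x = 34, y = -158 and 158 mm. Origin: centre of the bed's underside, z up
- anvil (a point): middle of the top of the middle anvil block, 29 mm above the bench, at x = 34, y = 0 mm of the die. The three anvils, 96 mm apart along the die's y, each measure 22 (x) x 40 (y) mm and stand 17 mm above the bed
- back_stop (a point): middle of the front face of the back stop bar (290 mm long in y, 22 mm high above the bed), on the bed's top, at x = 55 mm of the die
- strip (a point): middle of the lower edge of the punch strip (12 mm wide, 280 mm long in y, at x = 34 mm of the die) under the punch beam; when up it is 34 mm above the bed, 14 mm above the top of a cover lying on the bed
- nest0 (a point): where a cover's origin belongs on the anvil at the die's y = -96 mm: on the bed's top face (12 mm above the bench), at x = -5 mm of the die; there the cover is astride the anvil, its end 5 mm short of the back stop, its x along the die's x. Any cover may go in any nest
- nest1 (a point): the same for the anvil at y = 0
- nest2 (a point): the same for the anvil at y = 96 mm
- punch (a joint): how far the punch beam is driven down, m: 0 up, about 0.014 when its strip meets the covers (stop at 0.016). Springs hold it up: about 3 N start it moving, about 8 N take it right down, and it comes back up by itself
- strike_head (a point): centre of the top face of the round steel striking head, 44 mm across, on the middle of the punch beam: 134 mm above the bench when up; the beam's own top is at 106 mm
- clamp_block: bystander: dark steel tool clamp block, 50 x 120 x 50 mm
- spray: bystander: bottle, 64 mm across, 170 mm high
- screw_bin: bystander: blue plastic bin, 90 x 130 x 60 mm
Mind the look-alikes: they are no part of the job. Leave any blue or red look-alike of the cover2 alone.

How it is judged:
On the way, in this order (a step that is already met when the one before it is completed fails the run):
1. every cover lies in place in the die (((x of cover0 in the frame of nest0 between -0.01 and 0.01 m and y of cover0 in the frame of nest0 between -0.014 and 0.014 m and z of cover0 in the frame of nest0 between -0.004 and 0.005 m and angle between the x axis of cover0 and the x axis of die, either way round below 0.12 rad and angle between cover0's own z axis and vertical below 0.1 rad) or (x of cover0 in the frame of nest1 between -0.01 and 0.01 m and y of cover0 in the frame of nest1 between -0.014 and 0.014 m and z of cover0 in the frame of nest1 between -0.004 and 0.005 m and angle between the x axis of cover0 and the x axis of die, either way round below 0.12 rad and angle between cover0's own z axis and vertical below 0.1 rad) or (x of cover0 in the frame of nest2 between -0.01 and 0.01 m and y of cover0 in the frame of nest2 between -0.014 and 0.014 m and z of cover0 in the frame of nest2 between -0.004 and 0.005 m and angle between the x axis of cover0 and the x axis of die, either way round below 0.12 rad and angle between cover0's own z axis and vertical below 0.1 rad)) and ((x of cover1 in the frame of nest0 between -0.01 and 0.01 m and y of cover1 in the frame of nest0 between -0.014 and 0.014 m and z of cover1 in the frame of nest0 between -0.004 and 0.005 m and angle between the x axis of cover1 and the x axis of die, either way round below 0.12 rad and angle between cover1's own z axis and vertical below 0.1 rad) or (x of cover1 in the frame of nest1 between -0.01 and 0.01 m and y of cover1 in the frame of nest1 between -0.014 and 0.014 m and z of cover1 in the frame of nest1 between -0.004 and 0.005 m and angle between the x axis of cover1 and the x axis of die, either way round below 0.12 rad and angle between cover1's own z axis and vertical below 0.1 rad) or (x of cover1 in the frame of nest2 between -0.01 and 0.01 m and y of cover1 in the frame of nest2 between -0.014 and 0.014 m and z of cover1 in the frame of nest2 between -0.004 and 0.005 m and angle between the x axis of cover1 and the x axis of die, either way round below 0.12 rad and angle between cover1's own z axis and vertical below 0.1 rad)) and ((x of cover2 in the frame of nest0 between -0.01 and 0.01 m and y of cover2 in the frame of nest0 between -0.014 and 0.014 m and z of cover2 in the frame of nest0 between -0.004 and 0.005 m and angle between the x axis of cover2 and the x axis of die, either way round below 0.12 rad and angle between cover2's own z axis and vertical below 0.1 rad) or (x of cover2 in the frame of nest1 between -0.01 and 0.01 m and y of cover2 in the frame of nest1 between -0.014 and 0.014 m and z of cover2 in the frame of nest1 between -0.004 and 0.005 m and angle between the x axis of cover2 and the x axis of die, either way round below 0.12 rad and angle between cover2's own z axis and vertical below 0.1 rad) or (x of cover2 in the frame of nest2 between -0.01 and 0.01 m and y of cover2 in the frame of nest2 between -0.014 and 0.014 m and z of cover2 in the frame of nest2 between -0.004 and 0.005 m and angle between the x axis of cover2 and the x axis of die, either way round below 0.12 rad and angle between cover2's own z axis and vertical below 0.1 rad))), for 0.2 s.
2. with all covers in place the mallet drives the punch beam right down (all of step 1 and value of joint punch above 0.0115 m and contact force between mallet and die above 1 N).
At the end, for the whole second after the job is handed in: Every cover present lies flat on the cardboard, right side up, its centre at least 25 mm inside the edges; lifter and mallet are on the mat, under 90 mm high; the punch beam is up again (under 3 mm) and all is released and at rest (x of cover0 in the frame of card between -0.05 and 0.05 m and y of cover0 in the frame of card between -0.131 and 0.131 m and z of cover0 in the frame of card between -0.001 and 0.008 m and angle between each of cover0, cover1, cover2's own z axis and vertical below 0.1 rad and x of cover1 in the frame of card between -0.05 and 0.05 m and y of cover1 in the frame of card between -0.131 and 0.131 m and z of cover1 in the frame of card between -0.001 and 0.008 m and x of cover2 in the frame of card between -0.05 and 0.05 m and y of cover2 in the frame of card between -0.131 and 0.131 m and z of cover2 in the frame of card between -0.001 and 0.008 m and x of lifter_grip in the frame of mat between -0.155 and 0.155 m and y of lifter_grip in the frame of mat between -0.097 and 0.097 m and height (world z) of each of lifter_grip, lifter_tip, mallet, mallet_grip below 0.09 m and x of lifter_tip in the frame of mat between -0.155 and 0.155 m and y of lifter_tip in the frame of mat between -0.097 and 0.097 m and x of mallet in the frame of mat between -0.155 and 0.155 m and y of mallet in the frame of mat between -0.097 and 0.097 m and x of mallet_grip in the frame of mat between -0.155 and 0.155 m and y of mallet_grip in the frame of mat between -0.097 and 0.097 m and linear speed of each of cover0, cover1, cover2, lifter, mallet below 0.02 m/s and value of joint punch below 0.003 m); the robot touches nothing.
It fails at once if the gripper touches a cover (contact force between any of the fingers, the arm and cover0 above 1 N or contact force between any of the fingers, the arm and cover1 above 1 N or contact force between any of the fingers, the arm and cover2 above 1 N).
It fails at once if the gripper touches the die or its punch beam (contact force between any of the fingers, the arm and die above 1 N).
It fails at once if a bystander is moved by more than 30 mm (distance of any of clamp_block, spray, screw_bin from where it was at the start of the episode above 0.03 m).
Of cover0, cover1, cover2 only 2 to 3 are there at a start; the rules pass over those that are not, and their reading is None.
At some moment in a run one of cover0, cover1, cover2 may be knocked a few centimetres aside while the robot is not near it.
It also fails if it takes over 210 s, if anything falls off the work surface, if the arm or the gripper's body presses on something with over 40 N, if the wrist force passes 120 N, or if a joint passes its speed limit or range.

## Working session

There is one attempt and no reset: what is moved stays moved. The work goes in short steps, Python scripts to look and compute and a tool call to move; the robot and the scene stay as the last step left them, time stands still between calls to the robot, and variables do not carry over. Pictures are saved under pics/ and viewed, and the job is handed in when it is done.

Besides the shell and the picture viewer there is one more tool, called after ">>>" as name(argument=value, ...) on one line, values as JSON. move_arm: Moves the arm, as the interface text tells. Its arguments: {"type":"object","properties":{"xyz":{"type":"array"},"yaw":{"type":"array"},"hand":{"type":"number"}},"required":["xyz","yaw"]}

```bash
mkdir -p pics; ls
cat > h.py <<'E'
import numpy as np, cv2
from workcell import ctrl
def snap(n,f):
    s=ctrl.get_state(); c=ctrl.camera(n); cv2.imwrite('pics/'+f,cv2.cvtColor(c['pixels'],cv2.COLOR_RGB2BGR)); c['s']=s
    return c
E
python3 - <<'E'
from h import *
s=ctrl.get_state(); print({k:np.round(v,3) for k,v in s.items()})
for n in ['scene','side','wrist']:
    c=snap(n,n+'0.png'); print(n,{k:np.round(v,4).tolist() for k,v in c.items() if k not in('pixels','s')})
E
```

```text
pics
{'time_s': np.float64(0.0), 'qpos': array([-1.159,  0.265,  1.605,  0.   ,  1.274, -0.037]), 'qd': array([-0.001, -0.001,  0.   , -0.001,  0.001,  0.001]), 'effort': array([-1.0000e-03, -5.1511e+01, -3.6732e+01, -0.0000e+00,  1.3000e-02,
       -0.0000e+00]), 'tool_pos': array([ 0.293, -0.608,  0.403]), 'eef_rot': array([-0.001,  0.975,  0.223, -0.   ]), 'contact_force': array([-0.027,  0.211,  0.249]), 'torque': array([0.026, 0.022, 0.005]), 'grip_width': np.float64(0.085)}
scene {'fx': 412.0881, 'fy': 412.0881, 'cx': 323.5293, 'cy': 200.5298, 'R': [[0.6818, 0.7314, -0.0086], [0.4152, -0.3966, -0.8187], [-0.6022, 0.5547, -0.5741]], 't': [-0.308, -0.1733, 1.873]}
side {'fx': 420.8118, 'fy': 420.8118, 'cx': 320.4212, 'cy': 197.6854, 'R': [[-0.9625, -0.2703, -0.0228], [-0.1359, 0.5534, -0.8218], [0.2348, -0.7878, -0.5694]], 't': [0.5091, 0.2023, 1.2902]}
wrist {'fx': 303.7486, 'fy': 303.7486, 'cx': 320.0885, 'cy': 198.4048, 'hand_eye': [[-0.0005, -0.9612, -0.2758, 0.07], [1.0, -0.0001, -0.0014, 0.0], [0.0013, -0.2758, 0.9612, 0.0303], [0.0, 0.0, 0.0, 1.0]]}
```

View pics/scene0.png

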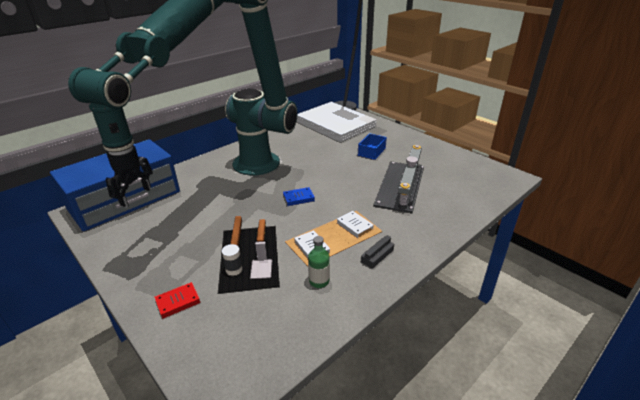

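View pics/side0.png

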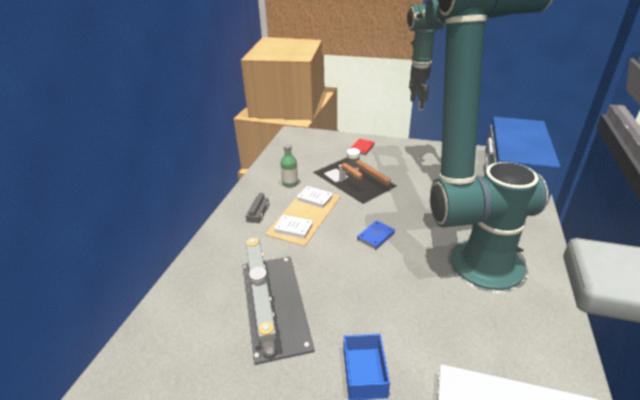

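View pics/wrist0.png

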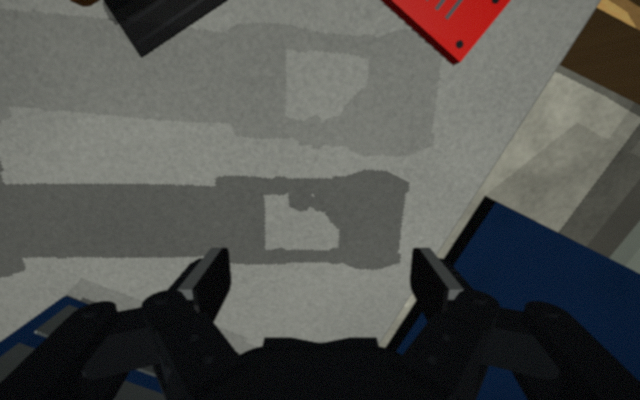

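Candidates for a cover: silvery ones at scene px (355,222) and (311,242) on the cardboard; blue look-alike (298,196), red look-alike (177,299), blue screw bin (372,146). I choose the two silvery ones. Next I take a close crop and rough positions.

```bash
cat >> h.py <<'E'
def campose(c):
    """returns Rcw,tc (world = Rcw @ xc + tc)"""
    if 'R' in c:
        R=np.array(c['R']); return R.T, -R.T@np.array(c['t'])
    from scipy.spatial.transform import Rotation as Ro
    q=c['s']['eef_rot']; T=np.eye(4); T[:3,:3]=Ro.from_quat([q[1],q[2],q[3],q[0]]).as_matrix(); T[:3,3]=c['s']['tool_pos']
    M=T@np.array(c['hand_eye']); return M[:3,:3],M[:3,3]
def ray(c,uv,z):
    uv=np.atleast_2d(uv).astype(float); R,t=campose(c)
    d=np.c_[(uv[:,0]-c['cx'])/c['fx'],(uv[:,1]-c['cy'])/c['fy'],np.ones(len(uv))]@R.T
    k=(z-t[2])/d[:,2]; return t+d*k[:,None]
def proj(c,X):
    R,t=campose(c); X=(np.atleast_2d(X)-t)@R
    return np.c_[X[:,0]/X[:,2]*c['fx']+c['cx'],X[:,1]/X[:,2]*c['fy']+c['cy']]
def save(c,f):
    import pickle; pickle.dump(c,open(f,'wb'))
E
python3 - <<'E'
from h import *
c=snap('scene','scene1.png'); s=snap('side','side1.png')
I=cv2.imread('pics/scene1.png')
cv2.imwrite('pics/sc1.png',cv2.resize(I[120:320,140:440],None,fx=2.6,fy=2.6,interpolation=cv2.INTER_CUBIC))
P=dict(cA=(355,222),cB=(311,242),blue=(298,196),red=(177,299),mat=(250,258),die=(400,187),strike=(413,157),bin=(372,146),spray=(318,283),clamp=(377,250))
for k,v in P.items(): print(k,np.round(ray(c,v,0.02),3)[0][:2])
I=cv2.imread('pics/side1.png')
cv2.imwrite('pics/sc2.png',cv2.resize(I[130:370,230:430],None,fx=2.5,fy=2.5,interpolation=cv2.INTER_CUBIC))
P=dict(cA=(293,226),cB=(314,196),blue=(376,234),mat=(355,179),die=(275,307),bin=(365,365),spray=(289,185),clamp=(258,208))
for k,v in P.items(): print(k,np.round(ray(s,v,0.02),3)[0][:2])
E
```

```text
cA [ 0.63  -0.012]
cB [ 0.603 -0.199]
blue [ 0.363 -0.054]
red [ 0.524 -0.645]
mat [ 0.527 -0.393]
die [0.598 0.285]
strike [0.483 0.523]
bin [0.284 0.47 ]
spray [ 0.758 -0.308]
clamp [ 0.783 -0.068]
cA [ 0.628 -0.008]
cB [ 0.609 -0.198]
blue [ 0.348 -0.034]
mat [ 0.484 -0.351]
die [0.561 0.339]
bin [0.293 0.45 ]
spray [ 0.725 -0.247]
clamp [ 0.784 -0.076]
```

View pics/sc1.png

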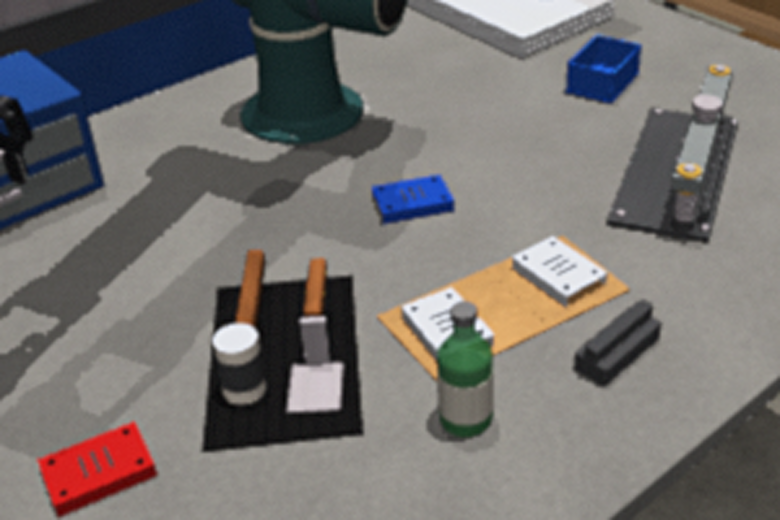

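View pics/sc2.png

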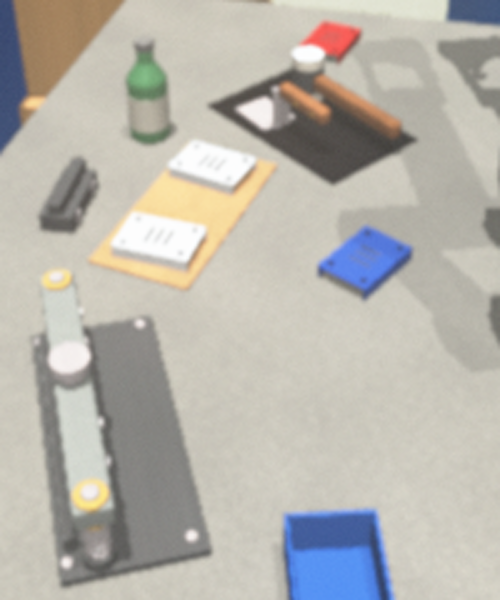

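>>> move_arm(xyz=[[50,75,25],[100,150,50],[150,225,75],[200,300,100],[200,300,100],[200,300,100],[200,300,100],[200,300,100],[200,300,100],[200,300,100]], yaw=[-8,-16,-24,-25.5,-25.5,-25.5,-25.5,-25.5,-25.5,-25.5], hand=1)

```text
time_s: 1.5
tool_pos: [0.4921, -0.3093, 0.504]
eef_rot: [-0.0, 1.0, 0.001, -0.001]
contact_force: [0.5, -0.2, 0.0]
grip_width: 0.0852
```

Run:
```python
from h import *
c=snap('wrist','w1.png'); save(c,'w1.pkl'); print(c['s']['tool_pos'],c['s']['eef_rot'],c['s']['time_s'],np.abs(c['s']['qd']).max())
```

```text
[ 0.49210446 -0.30933568  0.50395405] [-2.55329257e-04  9.99999512e-01  7.86917136e-04 -5.40145065e-04] 1.5 0.0032240507981979526
```

View pics/w1.png

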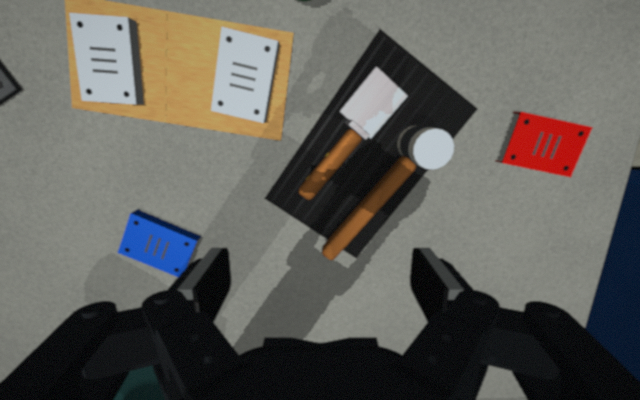

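The wrist view shows the card at top left with covers A (105,60) and B (245,75), the lifter (blade 375,100; handle 330,165), the mallet (head 430,148; handle 370,210), and the red (545,145) and blue (158,243) look-alikes.

```bash
cat > m1.py <<'E'
from h import *
import pickle,sys
def blobs(c,mask,z,mina=300,close=5):
    m=cv2.morphologyEx(mask.astype(np.uint8),cv2.MORPH_OPEN,np.ones((3,3))); m=cv2.morphologyEx(m,cv2.MORPH_CLOSE,np.ones((close,close)))
    o=[]
    for k in cv2.findContours(m,cv2.RETR_EXTERNAL,cv2.CHAIN_APPROX_NONE)[0]:
        if cv2.contourArea(k)<mina: continue
        w=ray(c,k[:,0,:],z)[:,:2]*1000
        r=cv2.minAreaRect(w.astype(np.float32)); b=cv2.boxPoints(r)
        e=[b[1]-b[0],b[2]-b[1]]; L=max(e,key=np.linalg.norm); a=np.degrees(np.arctan2(L[1],L[0])); a=(a+90)%180-90
        o.append((k[:,0,:].mean(0).round(),np.round(r[0],1),np.round(sorted(r[1])[::-1],1),round(a,2),k))
    return o
if __name__=='__main__':
    c=pickle.load(open('w1.pkl','rb'));I=c['pixels'].astype(int);r,g,b=I[...,0],I[...,1],I[...,2]
    hsv=cv2.cvtColor(c['pixels'],cv2.COLOR_RGB2HSV).astype(int)
    H,S,V=hsv[...,0],hsv[...,1],hsv[...,2]
    print('white z=.023');[print(*x[:4]) for x in blobs(c,(V>185)&(S<40),.023)]
    print('white z=.005');[print(*x[:4]) for x in blobs(c,(V>170)&(S<50),.005)]
    print('brown z=.085');[print(*x[:4]) for x in blobs(c,(H<14)&(S>110)&(V<220)&(V>60),.085)]
    print('brown z=.06');[print(*x[:4]) for x in blobs(c,(H<14)&(S>110)&(V<220)&(V>60),.0595)]
    print('card z=.003');[print(*x[:4]) for x in blobs(c,(H>12)&(H<25)&(S>80)|((V>185)&(S<40)),.003)]
    print('mat');[print(*x[:4]) for x in blobs(c,(V<45),.003)]
    cv2.imwrite('pics/w1c.png',cv2.resize(cv2.cvtColor(c['pixels'][10:270,250:500],cv2.COLOR_RGB2BGR),None,fx=2.3,fy=2.3,interpolation=cv2.INTER_CUBIC))
E
python3 m1.py
```

```text
white z=.023
[433. 149.] [ 507.6 -475.3] [56.4 55.7] -89.93
[369. 106.] [ 569.7 -381.8] [67.5 56.2] -40.24
[243.  75.] [ 607.3 -200.9] [108.8  74.8] -12.89
[104.  58.] [628.3 -12.7] [106.9  73.2] -3.78
white z=.005
[433. 149.] [ 505.8 -482.1] [59.3 58.6] 47.35
[372. 104.] [ 570.5 -384.6] [83.3 59.9] -39.67
[243.  74.] [ 609.6 -196.9] [114.9  78.7] -12.98
[103.  58.] [ 6.311e+02 -2.000e-01] [114.8  78.4] -3.83
brown z=.085
[546. 144.] [ 520.9 -594.1] [95.9 65.5] 78.74
brown z=.06
[546. 144.] [ 518.2 -612.8] [102.2  69.8] 78.74
card z=.003
[386. 191.] [ 424.1 -411. ] [275.8  59.4] -41.34
[329. 164.] [ 479.6 -321.1] [130.3  32.1] -38.76
[369. 106.] [ 570.1 -385.1] [70.5 58.7] -40.24
[177.  67.] [ 617.7 -105.4] [313.1 152.7] 81.17
mat
[319. 347.] [ 173.8 -306.3] [1272.9  326.9] -89.85
[385. 211.] [ 404.3 -412.2] [181.4  24.2] -35.3
[368. 136.] [ 496.4 -379.5] [297.4 181.4] -35.17
```

View pics/w1c.png

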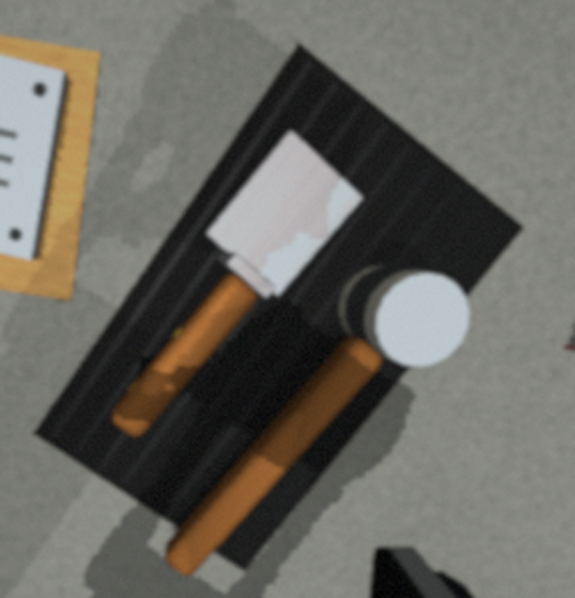

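>>> move_arm(xyz=[[0,60,0],[0,120,0],[0,180,0],[0,240,0],[0,300,0],[0,360,0],[0,420,0],[0,480,0],[0,540,0],[0,540,0],[0,540,0],[0,540,0],[0,540,0],[0,540,0]], yaw=[0,0,0,0,0,0,0,0,0,0,0,0,0,0])

```text
time_s: 3.3
tool_pos: [0.493, 0.2309, 0.5049]
eef_rot: [-0.0, 1.0, 0.001, 0.0]
contact_force: [1.0, 1.1, -0.3]
grip_width: 0.0852
```

Run:
```python
from h import *
c=snap('wrist','w2.png'); save(c,'w2.pkl'); print(c['s']['tool_pos'],c['s']['eef_rot'],c['s']['time_s'],np.abs(c['s']['qd']).max())
```

```text
[0.49304753 0.23087161 0.50485281] [-4.52049314e-05  9.99999457e-01  1.02940707e-03  1.56481574e-04] 3.3 0.008618482097086792
```

View pics/w2.png

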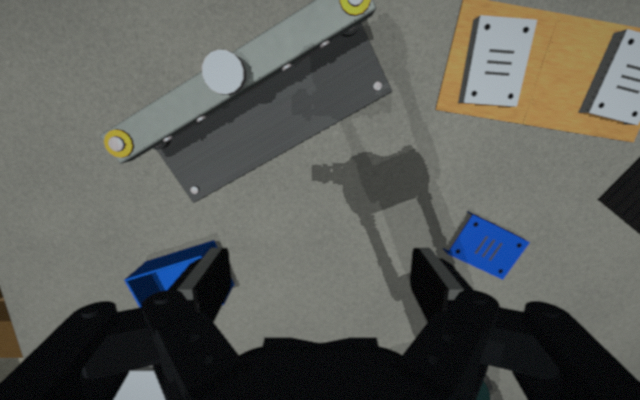

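Run:
```python
from m1 import *
c=pickle.load(open('w2.pkl','rb'))
hsv=cv2.cvtColor(c['pixels'],cv2.COLOR_RGB2HSV).astype(int);H,S,V=hsv[...,0],hsv[...,1],hsv[...,2]
print('yel');[print(*x[:4]) for x in blobs(c,(H>18)&(H<32)&(S>150),.107,100)]
print('head');[print(*x[:4]) for x in blobs(c,(V>150)&(S<40),.134,200)]
print('cov');[print(*x[:4]) for x in blobs(c,(V>185)&(S<40),.023,200)]
print('bed');
for u in [(390,92),(193,202)]: print(ray(c,u,.012)*1000)
print('pil',ray(c,[(117,144),(355,0)],.114)*1000)
s=snap('scene','scene2.png')
cv2.imwrite('pics/w2c.png',cv2.resize(cv2.cvtColor(c['pixels'][0:220,90:410],cv2.COLOR_RGB2BGR),None,fx=2.4,fy=2.4,interpolation=cv2.INTER_CUBIC))
c=pickle.load(open('w1.pkl','rb'))
hsv=cv2.cvtColor(c['pixels'],cv2.COLOR_RGB2HSV).astype(int);H,S,V=hsv[...,0],hsv[...,1],hsv[...,2]
print('brown');[print(*x[:4]) for x in blobs(c,(H<25)&(S>80)&(V>30),.085)]
print('brown .059');[print(*x[:4]) for x in blobs(c,(H<25)&(S>80)&(V>30),.059)]
print('head');[print(*x[:4]) for x in blobs(c,(V>170)&(S<50),.088)]
```

```text
yel
[120. 142.] [526.6 470.7] [30.9 26.8] 17.51
[358.   8.] [668.8 190.7] [24.7  9. ] -60.69
head
[140. 388.] [188.5 491.4] [69.7 48.4] -89.85
[222.  71.] [602.3 333.8] [42.3 41.6] -89.92
[623.  81.] [596.5 -96.2] [82.5 57.8] -12.95
[500.  60.] [612.2  46.7] [82.6 56.9] -3.79
cov
bed
[[589.80480478 130.94894999  12.        ]]
[[423.97423723 433.41801296  12.        ]]
pil [[525.65928964 470.04936093 114.        ]
 [674.2802714  195.30609502 114.        ]]
brown
[367. 208.] [ 433.5 -370.2] [176.   28.5] -38.61
[329. 165.] [ 494.1 -319.1] [108.4  26.5] -38.76
[545. 144.] [ 521.  -593.8] [97.8 66.2] 78.62
[177.  67.] [ 608.  -140.9] [258.5 126.1] 81.17
brown .059
[367. 208.] [ 424.9 -374.3] [187.8  30.4] -38.61
[329. 165.] [ 489.5 -319.8] [115.7  28.2] -38.76
[545. 144.] [ 518.2 -612.8] [104.4  70.6] 78.62
[177.  67.] [ 611.1 -129.7] [275.8 134.5] 81.17
head
[433. 149.] [ 515.8 -451.4] [48.8 48.2] 47.35
[372. 104.] [ 569.  -371.2] [68.6 49.3] -39.67
[243.  74.] [ 601.2 -216.7] [94.5 64.8] -12.98
[103.  58.] [618.8 -54.9] [94.4 64.5] -3.83
```

View pics/w2c.png

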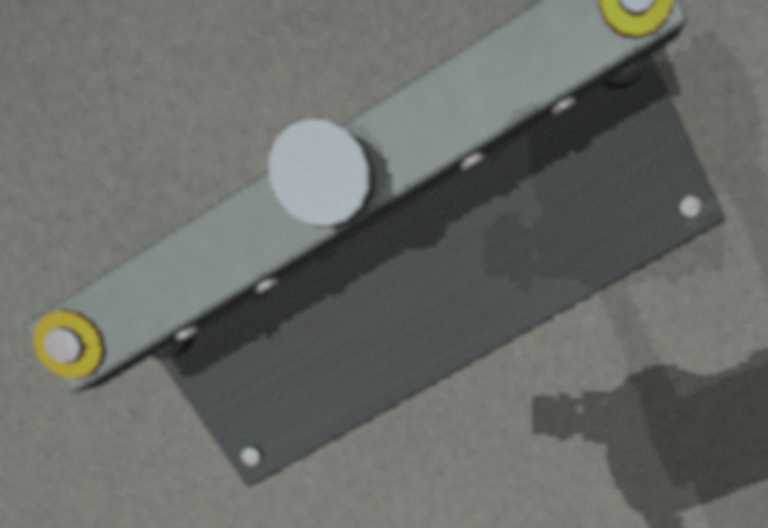

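Die pose from this view: strike head at px (222,71), front bed corners at (390,92) and (193,202). That puts the die origin near (572.5, 318) mm with x at 28.75°. Next I take a close look at the lifter.

>>> move_arm(xyz=[[0,-60,0],[0,-120,0],[0,-180,-20],[0,-240,-40],[0,-300,-60],[0,-360,-80],[0,-420,-100],[0,-480,-120],[10,-540,-140],[10,-562,-145],[10,-562,-145],[10,-562,-145],[10,-562,-145],[10,-562,-145],[10,-562,-145],[10,-562,-145]], yaw=[-5,-10,-15,-20,-25,-30,-35,-39,-39,-39,-39,-39,-39,-39,-39,-39])

```text
time_s: 5.4
tool_pos: [0.5029, -0.3298, 0.3599]
eef_rot: [0.0, 0.943, -0.332, 0.0]
contact_force: [0.4, 0.3, 0.4]
grip_width: 0.0852
```

Run:
```python
from m1 import *
c=snap('wrist','w3.png'); save(c,'w3.pkl'); print(c['s']['tool_pos'],c['s']['eef_rot'],c['s']['time_s'],np.abs(c['s']['qd']).max(),c['s']['qpos'])
hsv=cv2.cvtColor(c['pixels'],cv2.COLOR_RGB2HSV).astype(int);H,S,V=hsv[...,0],hsv[...,1],hsv[...,2]
print('brown');[print(*x[:4]) for x in blobs(c,(H<25)&(S>80)&(V>30),.085)]
print('brown .06');[print(*x[:4]) for x in blobs(c,(H<25)&(S>80)&(V>30),.06)]
print('blade');[print(*x[:4]) for x in blobs(c,(V>170)&(S<50),.005)]
```

```text
[ 0.5029267  -0.32982146  0.3598814 ] [ 3.71822936e-05  9.43345972e-01 -3.31810728e-01  1.24807502e-04] 5.4 0.0040625594244718104 [-6.21857467e-01  1.57952430e-01  1.81566115e+00 -1.67333103e-06
  1.16771863e+00  1.62538433e+00]
brown
[318. 207.] [ 494.7 -321. ] [108.8  24.6] -39.39
[409. 213.] [ 438.4 -374.9] [167.6  25.8] -38.78
[120. 214.] [ 601.7 -172.5] [235.2 114.9] 81.27
[562.   7.] [ 502.1 -550.6] [38.3 15.1] 51.22
brown .06
[318. 207.] [ 488.3 -315.6] [119.9  27.1] -39.39
[409. 213.] [ 426.2 -375.1] [184.8  28.4] -38.78
[120. 214.] [ 606.2 -151.9] [259.2 126.7] 81.27
[562.   7.] [ 496.5 -568.7] [42.2 16.7] 51.22
blade
[ 34. 268.] [633.3   9.5] [118.3  81.7] -3.69
[159. 177.] [ 610.9 -191.2] [116.9  80.6] -13.04
[436.  87.] [ 502.2 -478.8] [67.4 65.4] 51.4
[319.  86.] [ 572.9 -386.5] [79.1 60.8] -39.55
```

View pics/w3.png

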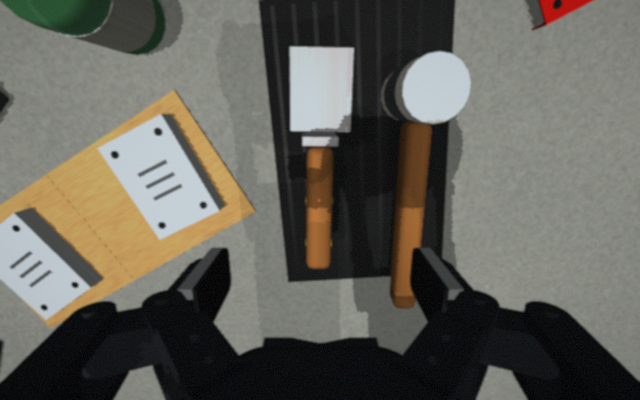

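>>> move_arm(xyz=[[13,-10,-20],[13,-10,-60],[13,-10,-90],[13,-10,-115],[13,-10,-133],[13,-10,-133],[13,-10,-133],[13,-10,-133]], yaw=[-0.6,-0.6,-0.6,-0.6,-0.6,-0.6,-0.6,-0.6], hand=0.2)

```text
time_s: 6.45
tool_pos: [0.5165, -0.3406, 0.2282]
eef_rot: [0.0, 0.942, -0.337, 0.001]
contact_force: [-0.5, 0.4, -0.8]
grip_width: 0.051
```

>>> move_arm(xyz=[[0,0,0],[0,0,0],[0,0,0],[0,0,0],[0,0,0],[0,0,0]], yaw=[0,0,0,0,0,0], hand=-1)

```text
time_s: 7.2
tool_pos: [0.5162, -0.3403, 0.2276]
eef_rot: [0.0, 0.942, -0.337, 0.0]
contact_force: [-0.9, 1.7, 5.8]
grip_width: 0.0214
```

Run:
```python
from m1 import *
c=snap('wrist','w4.png'); save(c,'w4.pkl'); print(c['s'])
```

```text
{'time_s': 7.2, 'qpos': array([-6.23127439e-01,  3.21207854e-01,  1.88189237e+00,  1.36322978e-04,
        9.37521675e-01,  1.63496476e+00]), 'qd': array([-2.67624102e-03, -1.57447683e-03, -8.93801993e-04, -9.73234150e-05,
       -1.38772491e-03,  9.61590469e-04]), 'effort': array([-5.12745548e-01, -4.55243897e+01, -2.94204587e+01, -1.14314770e-01,
       -4.93603796e-01,  9.05074936e-03]), 'tool_pos': array([ 0.51616812, -0.34025312,  0.22755747]), 'eef_rot': array([ 8.10623267e-05,  9.41518162e-01, -3.36961886e-01,  4.81705927e-04]), 'contact_force': array([-0.93626387,  1.66235556,  5.76971257]), 'torque': array([ 0.17270009,  0.20511812, -0.00246741]), 'grip_width': 0.021427586516658756}
```

View pics/w4.png

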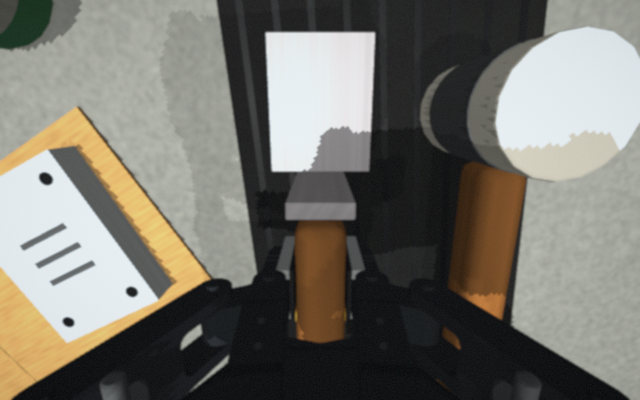

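```bash
cat > tip.py <<'E'
from m1 import *
def tip(c,uv,z):
    w=ray(c,uv,z); s=c['s']; q=s['eef_rot']; yaw=2*np.arctan2(q[2],q[1]); d=(w-s['tool_pos'])*1000
    R=np.array([[np.cos(yaw),np.sin(yaw)],[-np.sin(yaw),np.cos(yaw)]])
    return np.degrees(yaw), d[:,:2]@R.T
if __name__=='__main__':
    c=pickle.load(open('w4.pkl','rb'))
    print(tip(c,[(265,32),(376,32),(270,171),(370,172)],.005))
    print(tip(c,[(285,203),(356,203)],.085),tip(c,[(285,203),(356,203)],.075))
E
python3 tip.py
```

```text
(np.float64(-39.38377177105471), array([[113.36670271,  31.57101   ],
       [113.33656067, -31.60703501],
       [ 33.14163611,  32.4090927 ],
       [ 32.45857126, -31.81455033]]))
(np.float64(-39.38377177105471), array([[ 35.91555201,  13.80895699],
       [ 35.90200242, -13.61402568]])) (np.float64(-39.38377177105471), array([[ 32.88546764,  15.01702817],
       [ 32.87071138, -14.84812471]]))
```

Run:
```python
from m1 import *
for f in ['w1','w3']:
    c=pickle.load(open(f+'.pkl','rb'))
    hsv=cv2.cvtColor(c['pixels'],cv2.COLOR_RGB2HSV).astype(int);H,S,V=hsv[...,0],hsv[...,1],hsv[...,2]
    [print(*x[:4]) for x in blobs(c,(V>175)&(S<45),.023)]
```

```text
[433. 149.] [ 508.  -475.3] [57.  56.3] 48.68
[372. 104.] [ 570.3 -381.8] [79.9 57.2] -39.65
[243.  74.] [ 607.8 -201.1] [110.1  75.4] -12.91
[103.  58.] [628.1 -12. ] [109.3  75.2] -3.82
[ 34. 268.] [629.3 -11.6] [111.4  76.9] -3.72
[159. 177.] [ 607.9 -201.4] [110.2  75.9] -12.95
[436.  87.] [ 505.2 -473. ] [63.3 61.7] 51.22
[319.  86.] [ 571.7 -385.9] [74.8 57.2] -40.19
```

>>> move_arm(xyz=[[0,0,30],[0,10,70],[-20,50,80],[-50,90,80],[-80,140,80],[-100,184,60],[-104,184,30],[-104,184,9],[-104,184,9],[-104,184,9],[-104,184,9]], yaw=[0,0,8,16,24,26.4,26.4,26.4,26.4,26.4,26.4])

```text
time_s: 8.62
tool_pos: [0.4126, -0.1566, 0.2367]
eef_rot: [0.0, 0.994, -0.113, 0.001]
contact_force: [-0.7, -0.6, -2.5]
grip_width: 0.021
```

Run:
```python
from m1 import *
c=snap('wrist','w5.png'); save(c,'w5.pkl'); print(c['s']['tool_pos'],c['s']['time_s'],c['s']['grip_width'],c['s']['contact_force'])
```

```text
[ 0.41255887 -0.15660901  0.23672499] 8.625 0.020958163347364462 [-0.67625088 -0.58571306 -2.51014234]
```

View pics/w5.png

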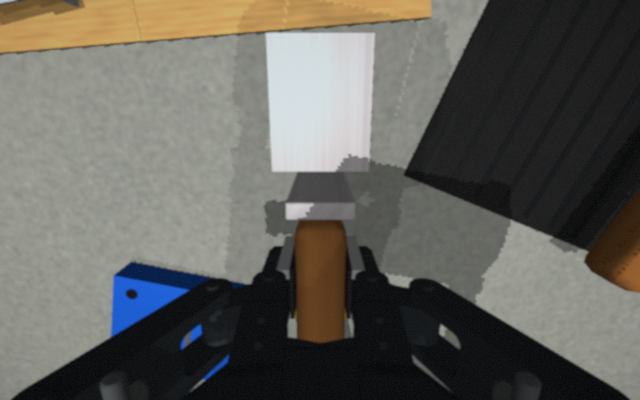

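>>> move_arm(xyz=[[20,-4.5,0],[40,-9,0],[60,-13.5,0],[80,-18,0],[100,-23,0],[106,-24.5,0],[106,-24.5,0],[106,-24.5,0]], yaw=[0,0,0,0,0,0,0,0])

```text
time_s: 9.68
tool_pos: [0.5171, -0.1804, 0.2355]
eef_rot: [-0.0, 0.994, -0.113, -0.001]
contact_force: [-0.6, -0.6, -2.4]
grip_width: 0.0208
```

Run:
```python
from m1 import *
c=snap('wrist','w6.png'); save(c,'w6.pkl'); print(c['s']['tool_pos'],c['s']['time_s'],c['s']['grip_width'],c['s']['contact_force'])
```

```text
[ 0.51708082 -0.18043357  0.23547991] 9.675 0.02080755833588145 [-0.5561557  -0.6377881  -2.38345416]
```

View pics/w6.png

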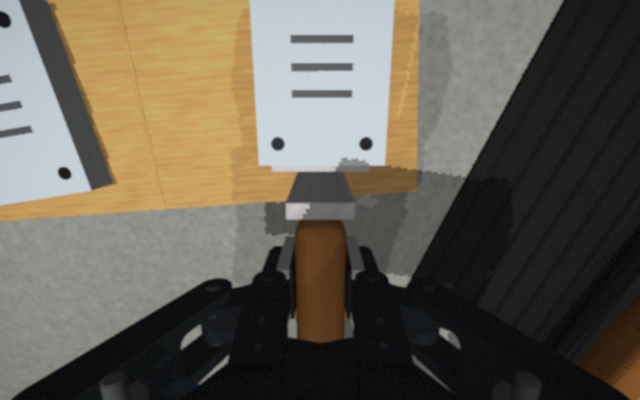

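Blade is in under cover B and well centred: cover edge at row 165, printing lines at (322,66). Now I lift.

>>> move_arm(xyz=[[0,0,4],[0,0,8],[0,0,10],[0,0,14],[0,0,20],[0,0,30],[0,0,40],[0,0,45],[0,0,45],[0,0,45]], yaw=[0,0,0,0,0,0,0,0,0,0])

```text
time_s: 10.98
tool_pos: [0.5177, -0.1806, 0.2804]
eef_rot: [-0.0, 0.994, -0.113, -0.0]
contact_force: [-0.7, -0.5, -3.7]
grip_width: 0.021
```

Run:
```python
from m1 import *
c=snap('wrist','w7.png'); save(c,'w7.pkl'); print(c['s']['tool_pos'],c['s']['time_s'],c['s']['grip_width'],c['s']['contact_force'])
s=snap('scene','s7.png');cv2.imwrite('pics/s7c.png',cv2.resize(cv2.imread('pics/s7.png')[130:310,200:440],None,fx=3,fy=3,interpolation=cv2.INTER_CUBIC))
```

```text
[ 0.5176718  -0.18058819  0.28041563] 10.975 0.02102562173633124 [-0.67400453 -0.51032736 -3.70666941]
```

View pics/w7.png

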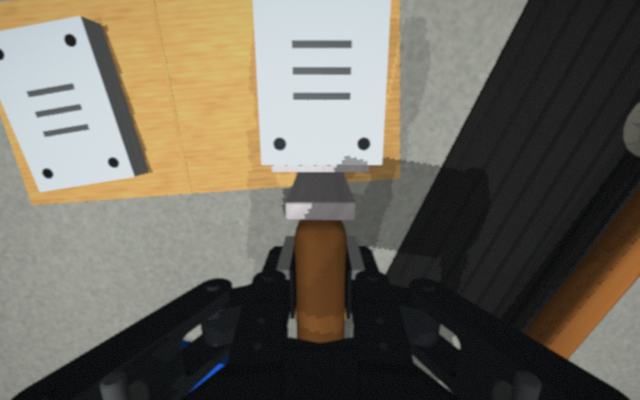

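View pics/s7c.png

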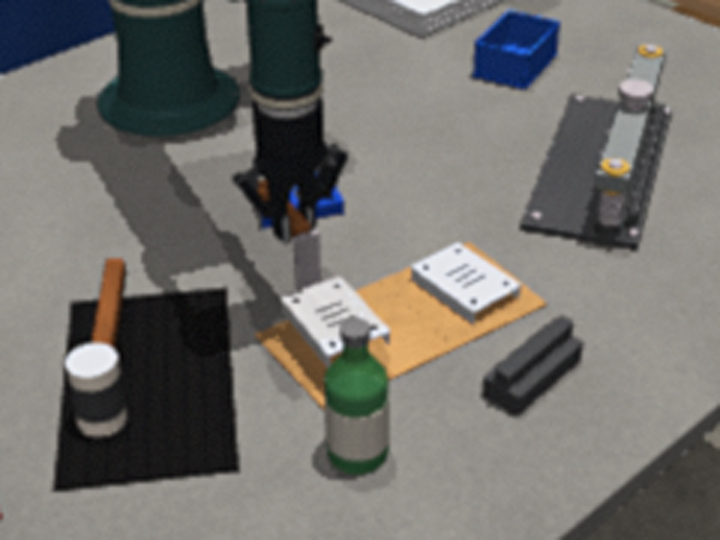

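>>> move_arm(xyz=[[-3,10,5],[-9,32,12],[-17,60,15],[-25,90,15],[-33,120,15],[-41,150,15],[-50,180,15],[-58,210,15],[-66,240,15],[-74,270,15],[-83,300,15],[-91,330,15],[-99,360,15],[-107,390,15],[-116,420,15],[-124,450,15],[-132,478,15],[-137,496,15],[-138,502,15],[-138,502,15]], yaw=[1,3,5.5,8,10.5,13,15.5,18,20.5,23,25.5,28,30.5,33,35.5,38,40,41.4,41.8,41.8])

```text
time_s: 13.58
tool_pos: [0.3796, 0.3213, 0.2957]
eef_rot: [0.0, 0.968, 0.249, -0.0]
contact_force: [-0.2, -0.3, -4.4]
grip_width: 0.0211
```

Run:
```python
from m1 import *
c=snap('wrist','w8.png'); save(c,'w8.pkl'); print(c['s']['tool_pos'],c['s']['eef_rot'],c['s']['time_s'],c['s']['grip_width'],c['s']['contact_force'])
```

```text
[0.37962381 0.32134433 0.29571169] [ 2.03751012e-04  9.68465351e-01  2.49148180e-01 -8.02825719e-05] 13.575 0.02111872913909613 [-0.15883696 -0.27524605 -4.41079708]
```

View pics/w8.png

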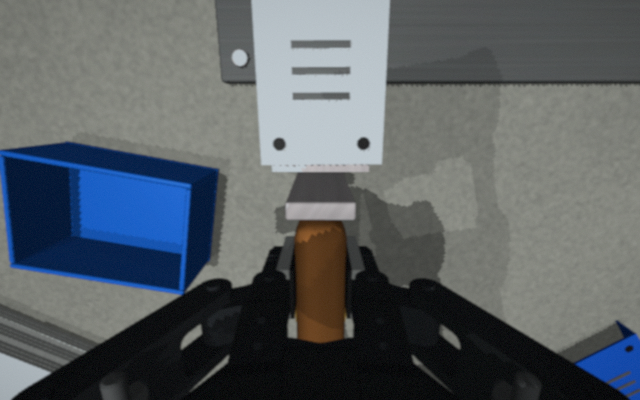

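Run:
```python
from tip import *
c=pickle.load(open('w8.pkl','rb'))
im=cv2.cvtColor(c['pixels'],cv2.COLOR_RGB2BGR)
cv2.imwrite('pics/w8c.png',cv2.resize(im[0:130,200:420],None,fx=3.5,fy=3.5,interpolation=cv2.INTER_CUBIC))
for u in [(220,70),(222,82),(240,58),(400,82),(630,82)]: print(u,tip(c,u,.012)[1], ray(c,u,.012)[0]*1000)
from scipy.spatial.transform import Rotation
```

```text
(220, 70) [[100.71790789  77.65179567]] [430.36420342 437.96040756  12.        ]
(222, 82) [[92.01076861 76.8834265 ]] [423.10885404 433.08551565  12.        ]
(240, 58) [[109.23994275  61.54063632]] [445.60319884 427.96203009  12.        ]
(400, 82) [[ 91.93128223 -62.28241378]] [490.19827424 311.15870516  12.        ]
(630, 82) [[  91.82870426 -241.87730774]] [576.77783488 153.81094972  12.        ]
```

View pics/w8c.png

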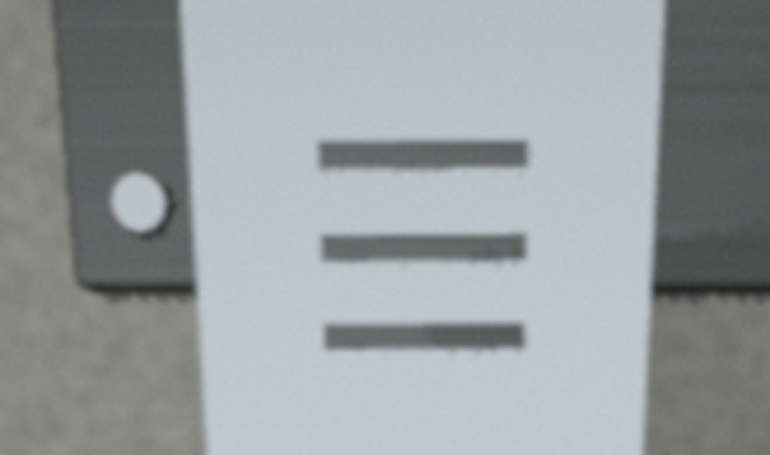

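>>> move_arm(xyz=[[0,0,-8],[0,0,-18],[0,0,-28],[0,0,-35],[0,0,-37],[0,0,-37],[6,3.3,-37],[14,7.7,-37],[23,12.6,-37],[32,17.6,-37],[41,22.5,-37],[50,27.5,-37],[57,31.3,-37],[61,33.5,-37],[61,33.5,-37],[61,33.5,-37]], yaw=[0,0,0,0,0,0,0,0,0,0,0,0,0,0,0,0])

```text
time_s: 15.62
tool_pos: [0.4406, 0.3547, 0.2585]
eef_rot: [0.0, 0.969, 0.249, -0.0]
contact_force: [0.5, 0.2, -3.7]
grip_width: 0.0214
```

Run:
```python
from m1 import *
c=snap('wrist','w9.png'); save(c,'w9.pkl'); print(c['s']['tool_pos'],c['s']['eef_rot'],c['s']['time_s'],c['s']['grip_width'],c['s']['contact_force'])
s=snap('side','d9.png');cv2.imwrite('pics/d9c.png',cv2.resize(cv2.imread('pics/d9.png')[190:390,180:400],None,fx=3,fy=3,interpolation=cv2.INTER_CUBIC))
```

```text
[0.44059298 0.35467477 0.2585063 ] [ 1.24688121e-04  9.68546834e-01  2.48831107e-01 -3.08598946e-04] 15.625 0.02136048101125664 [ 0.50173655  0.16767828 -3.71856487]
```

View pics/w9.png

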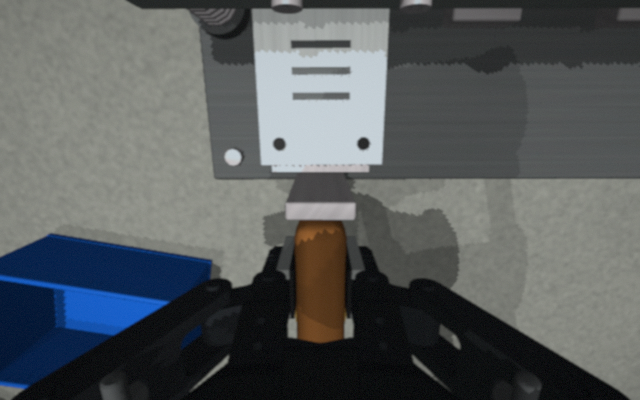

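View pics/d9c.png

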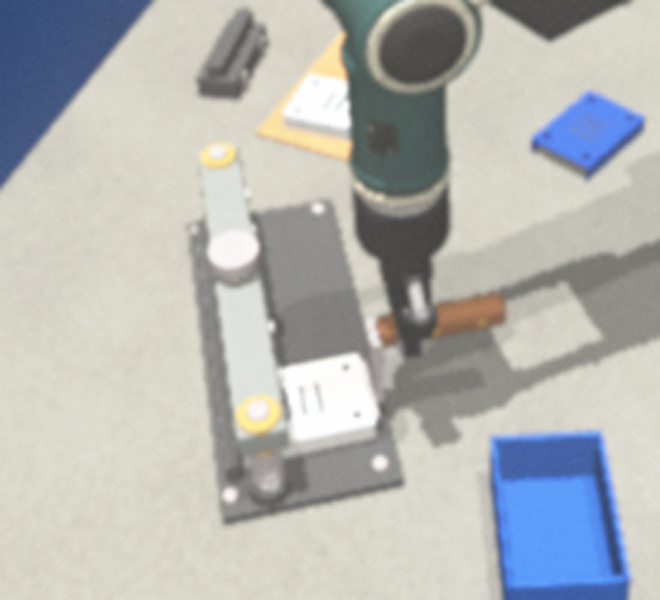

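>>> move_arm(xyz=[[0,0,-3],[0,0,-6],[0,0,-8],[0,0,-10],[0,0,-13],[0,0,-13],[0,0,-13]], yaw=[0,0,0,0,0,0,0])

```text
time_s: 16.6
tool_pos: [0.4409, 0.3549, 0.2457]
eef_rot: [-0.0, 0.969, 0.249, 0.0]
contact_force: [1.1, -0.4, -2.8]
grip_width: 0.0212
```

Run:
```python
from tip import *
c=snap('wrist','w10.png'); save(c,'w10.pkl'); print(c['s']['tool_pos'],c['s']['eef_rot'],c['s']['time_s'],c['s']['grip_width'],c['s']['contact_force'])
```

```text
[0.440923   0.35486993 0.24571137] [-1.37588418e-05  9.68552045e-01  2.48811040e-01  5.46015746e-05] 16.6 0.02115623364592173 [ 1.05270443 -0.36171852 -2.77222517]
```

View pics/w10.png

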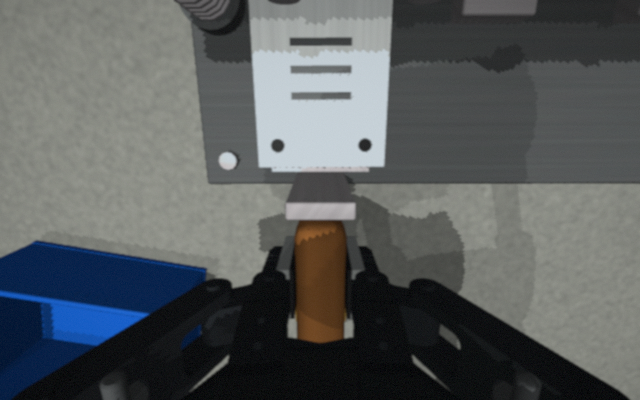

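Run:
```python
from tip import *
c=pickle.load(open('w10.pkl','rb'))
print(tip(c,[(258,167),(386,167)],.032)[1]); print(tip(c,[(208,182),(600,182)],.012)[1])
```

```text
[[ 37.39850242  38.09171615]
 [ 37.37946287 -39.98430066]]
[[  23.44662549   77.16717181]
 [  23.39969147 -191.51416346]]
```

Cover B is in nest2: by the image its origin is at die x ≈ -6 mm and y ≈ 97 mm. Now I withdraw and go to cover A.

>>> move_arm(xyz=[[-10,-5.5,0],[-28,-15.4,0],[-50,-27.5,0],[-72,-39.6,0],[-90,-49.5,0],[-92,-50.5,20],[-85,-85,60],[-75,-140,80],[-65,-195,80],[-50,-250,80],[-35,-305,80],[-20,-345,80],[-12,-354,60],[-12,-354,60],[-12,-354,60],[-12,-354,60]], yaw=[0,0,0,0,0,0,-5,-10,-15,-20,-25,-30,-32.6,-32.6,-32.6,-32.6])

```text
time_s: 18.65
tool_pos: [0.4287, 0.0016, 0.3063]
eef_rot: [-0.0, 0.999, -0.032, 0.0]
contact_force: [0.3, 0.5, -2.4]
grip_width: 0.0215
```

```bash
cat > cov.py <<'E'
from tip import *
def cov(c,z=.023,thr=175):
    hsv=cv2.cvtColor(c['pixels'],cv2.COLOR_RGB2HSV).astype(int);H,S,V=hsv[...,0],hsv[...,1],hsv[...,2]
    [print(*x[:4]) for x in blobs(c,(V>thr)&(S<45),z)]
def look(f):
    c=snap('wrist',f+'.png'); save(c,f+'.pkl'); s=c['s']; q=s['eef_rot']
    print(np.round(s['tool_pos']*1000,1),'yaw',round(np.degrees(2*np.arctan2(q[2],q[1])),2),'t',s['time_s'],s['grip_width'],np.round(s['contact_force'],1)); return c
E
python3 - <<'E'
from cov import *
c=look('w11'); cov(c)
s=snap('scene','s11.png');cv2.imwrite('pics/s11c.png',cv2.resize(cv2.imread('pics/s11.png')[130:310,200:440],None,fx=3,fy=3,interpolation=cv2.INTER_CUBIC))
E
```

```text
[428.7   1.6 306.3] yaw -3.69 t 18.65 0.021504196114332588 [ 0.3  0.5 -2.4]
[312.  94.] [505.6   1.1] [98.3 72.4] -3.73
```

View pics/w11.png

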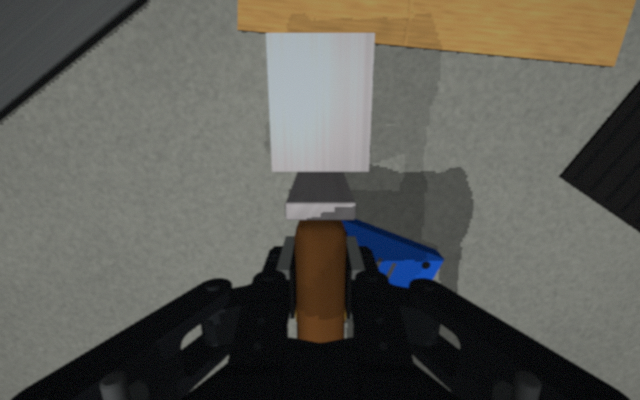

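View pics/s11c.png

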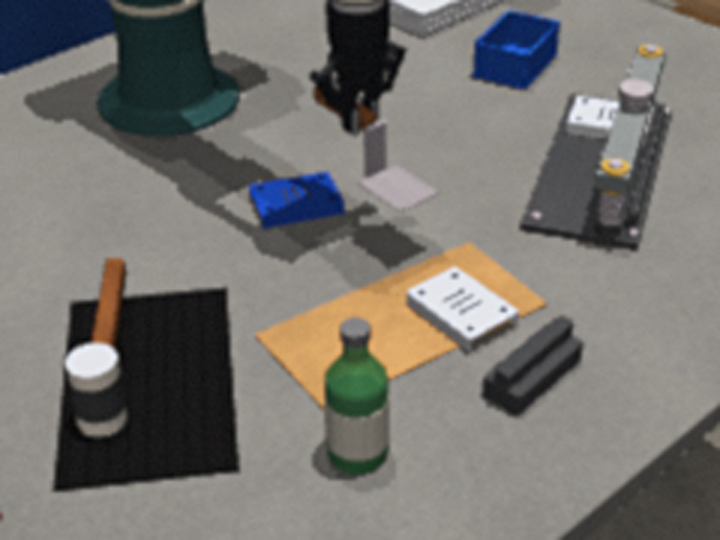

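Cover A has been knocked: scene crop (467,280) before, (462,305) now, and rotated. I re-measure it from a better viewpoint.

>>> move_arm(xyz=[[15,30,30],[35,70,60],[55,110,90],[70,125,110],[70,125,115],[70,125,115],[70,125,115],[70,125,115]], yaw=[0,0,0,0,0,0,0,0])

```text
time_s: 19.75
tool_pos: [0.4982, 0.1252, 0.4196]
eef_rot: [0.0, 0.999, -0.033, -0.001]
contact_force: [0.4, -0.0, -1.3]
grip_width: 0.0211
```

Run:
```python
from cov import *
c=look('w12'); cov(c)
```

```text
[498.2 125.2 419.6] yaw -3.84 t 19.75 0.021135094435940974 [ 0.4 -0.  -1.3]
[101. 181.] [501.  396.3] [76.5 66. ] -61.01
[62. 98.] [600.6 414. ] [46.1 15.2] -51.67
[319. 100.] [573.4 120.5] [150.5 117.7] -3.87
[473.  32.] [637.  -49.9] [75.4 63.4] 86.13
```

View pics/w12.png

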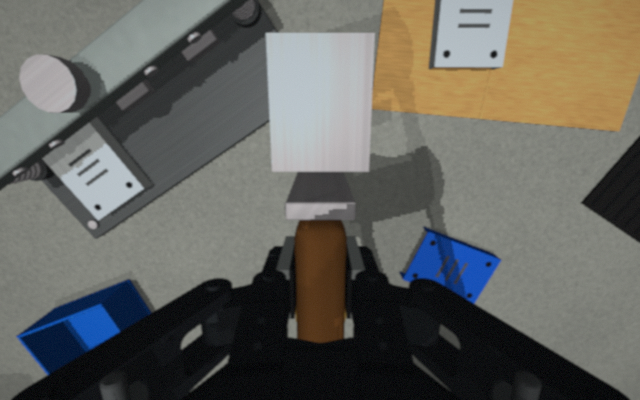

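>>> move_arm(xyz=[[-15,-45,-20],[-25,-100,-60],[-29,-150,-110],[-29,-164.5,-150],[-29,-164.5,-180],[-29,-164.5,-185],[-20,-165,-185],[-12,-165.7,-185],[-12,-165.7,-185],[-12,-165.7,-185]], yaw=[0,0,0,0,0,0,0,0,0,0])

```text
time_s: 21.05
tool_pos: [0.4873, -0.0397, 0.2365]
eef_rot: [0.0, 0.999, -0.033, 0.001]
contact_force: [-0.3, 0.4, -2.1]
grip_width: 0.0213
```

Run:
```python
from cov import *
c=look('w13'); cov(c)
```

```text
[487.3 -39.7 236.5] yaw -3.75 t 21.05 0.02128950068536877 [-0.3  0.4 -2.1]
[301.  95.] [563.3 -35.3] [69.9 40. ] -3.79
[320.   9.] [609.3 -47.4] [74.   8.9] 86.21
```

View pics/w13.png

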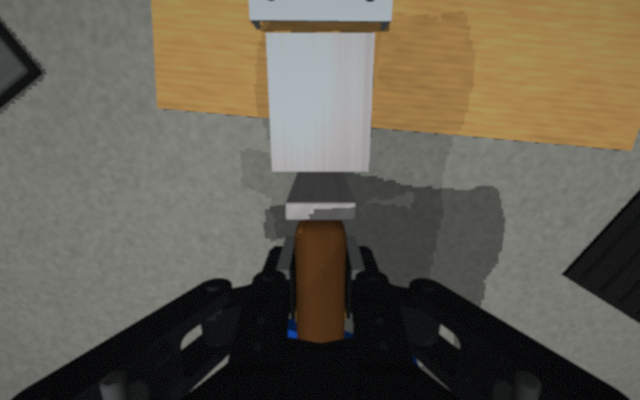

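>>> move_arm(xyz=[[15,-1,0],[35,-2.3,0],[55,-3.7,0],[75,-5,0],[81,-5.4,0],[81,-5.4,0],[81,-5.4,0]], yaw=[0,0,0,0,0,0,0])

```text
time_s: 21.98
tool_pos: [0.5672, -0.0452, 0.2353]
eef_rot: [-0.0, 0.999, -0.033, -0.001]
contact_force: [-0.6, 0.2, -2.0]
grip_width: 0.0215
```

Run:
```python
from cov import *
c=look('w14')
```

```text
[567.2 -45.2 235.3] yaw -3.78 t 21.975 0.021470676058038766 [-0.6  0.2 -2. ]
```

View pics/w14.png

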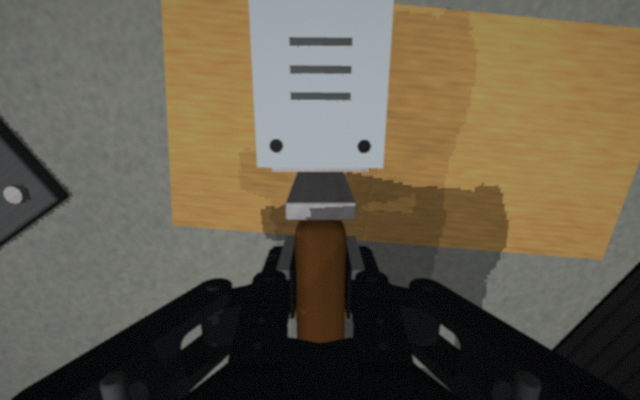

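>>> move_arm(xyz=[[0,0,4],[0,0,8],[0,0,11],[0,0,17],[0,0,27],[-3,2,37],[-15,12,47],[-35,30,56],[-54,52,60],[-68,77,60],[-78,102,60],[-85,127,60],[-90,150,60],[-93,172,60],[-94,188,60],[-94,196,60],[-94,197,60],[-94,197,60],[-94,197,60]], yaw=[0,0,0,0,0,0,1,3,6,10,14,18,22,26,29.5,31.8,32.6,32.6,32.6])

```text
time_s: 24.4
tool_pos: [0.4739, 0.1512, 0.2955]
eef_rot: [0.0, 0.969, 0.248, -0.0]
contact_force: [-0.4, 0.5, -3.7]
grip_width: 0.0211
```

Run:
```python
from cov import *
c=look('w15')
```

```text
[473.9 151.2 295.5] yaw 28.76 t 24.4 0.02111065641979415 [-0.4  0.5 -3.7]
```

View pics/w15.png

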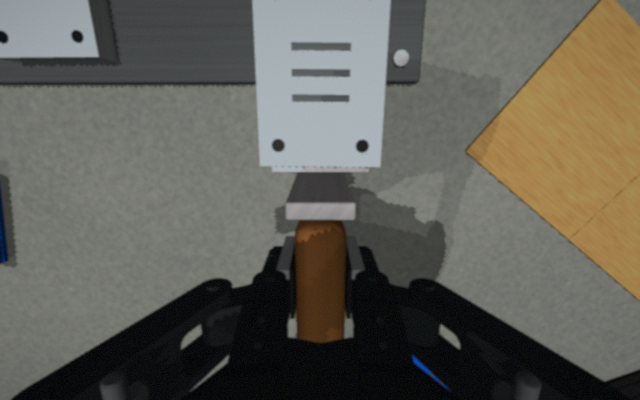

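Run:
```python
from cov import *
c=pickle.load(open('w15.pkl','rb'))
print(tip(c,[(419,81),(0,83)],.012)[1]);print(tip(c,[(98,57),(0,58)],.032)[1])
im=cv2.cvtColor(c['pixels'],cv2.COLOR_RGB2BGR)
cv2.imwrite('pics/w15c.png',cv2.resize(im[0:180,230:450],None,fx=3.3,fy=3.3,interpolation=cv2.INTER_CUBIC))
```

```text
[[ 92.60027807 -76.92495127]
 [ 91.33018343 250.85223302]]
[[106.80110112 156.82375147]
 [106.20073596 226.20119692]]
```

View pics/w15c.png

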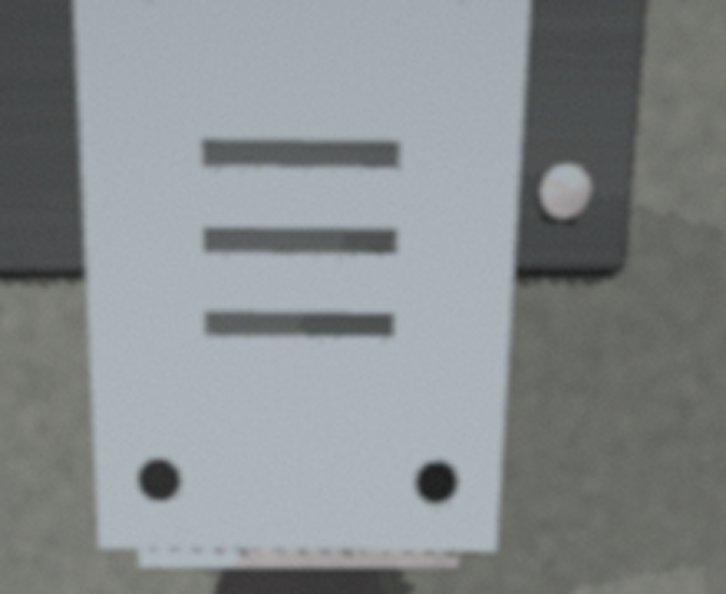

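>>> move_arm(xyz=[[0,0,-8],[0,0,-18],[0,0,-28],[0,0,-35],[0,0,-37],[0,1,-37],[6,4.3,-37],[14,8.7,-37],[23,13.6,-37],[32,18.6,-37],[41,23.5,-37],[50,28.5,-37],[57,32.3,-37],[61,34.5,-37],[61,34.5,-37],[61,34.5,-40],[61,34.5,-43],[61,34.5,-46],[61,34.5,-50],[61,34.5,-50]], yaw=[0,0,0,0,0,0,0,0,0,0,0,0,0,0,0,0,0,0,0,0])

```text
time_s: 26.95
tool_pos: [0.5347, 0.1862, 0.2453]
eef_rot: [0.0, 0.969, 0.249, -0.0]
contact_force: [-0.2, 1.0, -3.5]
grip_width: 0.0211
```

Run:
```python
from cov import *
c=look('w16')
s=snap('side','d16.png');cv2.imwrite('pics/d16c.png',cv2.resize(cv2.imread('pics/d16.png')[190:390,180:400],None,fx=3,fy=3,interpolation=cv2.INTER_CUBIC))
```

```text
[534.7 186.2 245.3] yaw 28.81 t 26.95 0.02113423253051098 [-0.2  1.  -3.5]
```

View pics/w16.png

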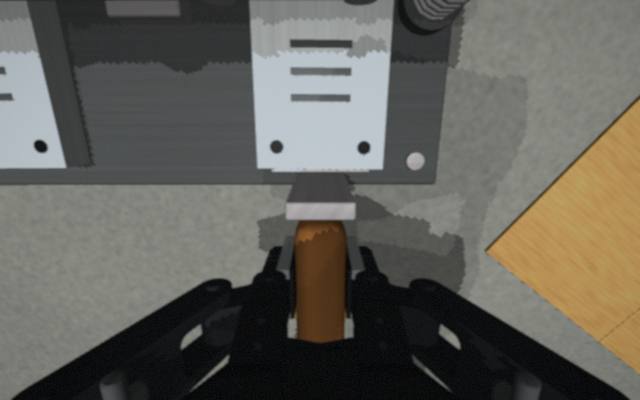

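View pics/d16c.png

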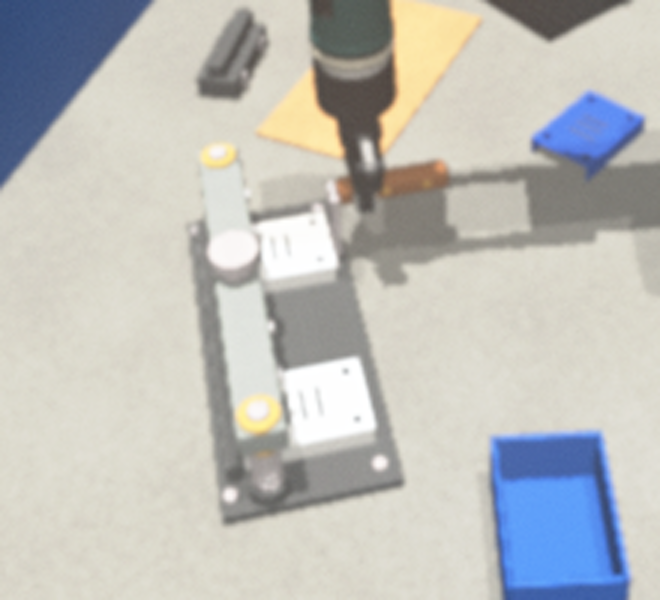

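Run:
```python
from cov import *
c=pickle.load(open('w16.pkl','rb'))
print(tip(c,[(258,169),(384,169),(65,167),(0,167)],.032)[1]);print(tip(c,[(436,183),(0,184)],.012)[1])
im=cv2.cvtColor(c['pixels'],cv2.COLOR_RGB2BGR)
cv2.imwrite('pics/w16c.png',cv2.resize(im[0:200,230:480],None,fx=3,fy=3,interpolation=cv2.INTER_CUBIC))
```

```text
[[ 36.08380998  38.10216275]
 [ 36.06778163 -38.71448389]
 [ 37.34198999 155.66509537]
 [ 37.35066499 195.33320867]]
[[ 22.64394332 -79.09676541]
 [ 21.98060342 220.14211253]]
```

View pics/w16c.png

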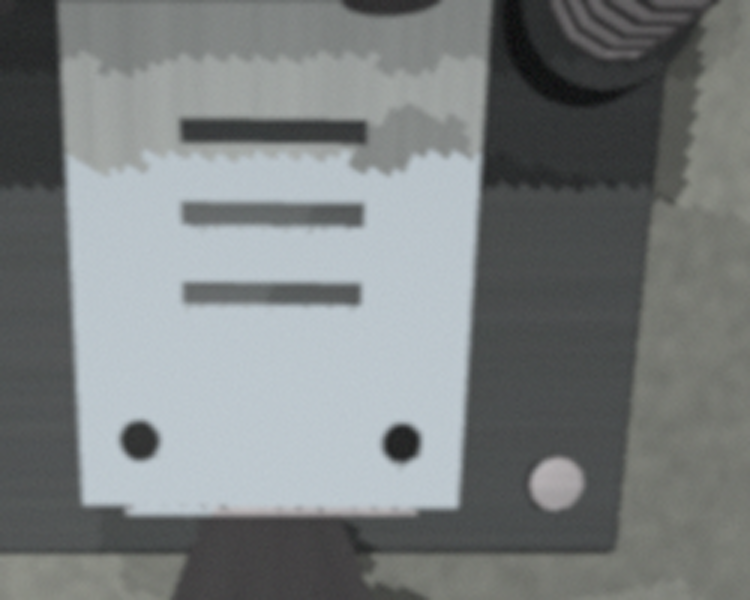

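Both covers are in. Cover A sits near die (-6.4, -96) mm and cover B near (-5, 97) mm. I withdraw and put the lifter back on its place on the mat.

>>> move_arm(xyz=[[-10,-5.5,0],[-28,-15.4,0],[-50,-27.5,0],[-72,-39.6,0],[-90,-49.5,0],[-92,-50.5,20],[-88,-85,50],[-80,-130,60],[-72,-180,60],[-64,-230,60],[-56,-280,60],[-48,-330,60],[-40,-380,60],[-32,-430,60],[-24,-480,60],[-19,-520,60],[-19,-526.4,60],[-19,-526.4,50],[-19,-526.4,50]], yaw=[0,0,0,0,0,0,-7,-16,-25,-34,-43,-52,-60,-66,-68.2,-68.2,-68.2,-68.2,-68.2])

```text
time_s: 29.42
tool_pos: [0.5149, -0.3385, 0.2938]
eef_rot: [-0.001, 0.942, -0.337, -0.002]
contact_force: [0.1, 0.0, -2.2]
grip_width: 0.0211
```

Run:
```python
from cov import *
c=look('w17')
```

```text
[ 514.9 -338.5  293.8] yaw -39.34 t 29.425 0.02110594677320558 [ 0.1  0.  -2.2]
```

View pics/w17.png

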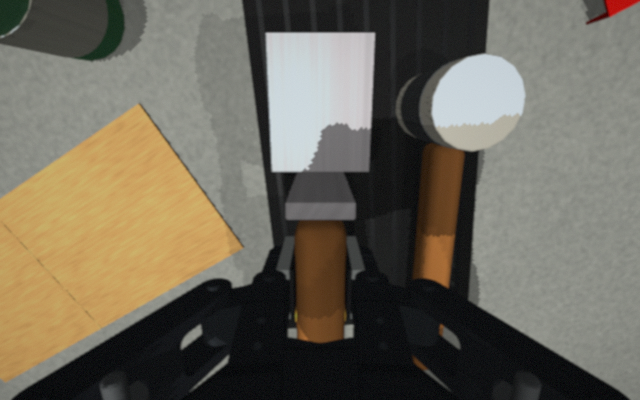

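>>> move_arm(xyz=[[0,0,-20],[0,0,-40],[0,0,-55],[0,0,-63],[0,0,-67],[0,0,-68.5],[0,0,-68.5],[0,0,-68.5]], yaw=[0,0,0,0,0,0,0,0])

```text
time_s: 30.48
tool_pos: [0.5161, -0.3404, 0.2277]
eef_rot: [0.0, 0.942, -0.337, 0.001]
contact_force: [0.3, -0.6, -1.1]
grip_width: 0.0214
```

>>> move_arm(xyz=[[0,0,0],[0,0,0],[0,0,0],[0,0,0],[0,0,20],[0,0,60],[0,0,110],[0,0,130],[0,0,130],[0,0,130]], yaw=[0,0,0,0,0,0,0,0,0,0], hand=0.2)

```text
time_s: 31.72
tool_pos: [0.5152, -0.3397, 0.3554]
eef_rot: [-0.0, 0.942, -0.337, -0.001]
contact_force: [-0.0, 0.3, -1.2]
grip_width: 0.0512
```

Run:
```python
from cov import *
c=look('w18')
hsv=cv2.cvtColor(c['pixels'],cv2.COLOR_RGB2HSV).astype(int);H,S,V=hsv[...,0],hsv[...,1],hsv[...,2]
print('brown .06');[print(*x[:4]) for x in blobs(c,(H<25)&(S>80)&(V>30),.0595)]
print('head');[print(*x[:4]) for x in blobs(c,(V>140)&(S<50),.088)]
```

```text
[ 515.2 -339.7  355.4] yaw -39.38 t 31.725 0.05118016505942175 [-0.   0.3 -1.2]
brown .06
[320. 225.] [ 486.2 -315.5] [120.4  27.9] -39.43
[413. 203.] [ 447.1 -391.9] [132.8  28.6] -38.59
[118. 227.] [ 609.  -153.4] [260.3 124.7] 81.22
[568.  13.] [ 497.2 -577.2] [64.5 27.7] 50.6
head
[463. 385.] [ 280.3 -325.5] [59.2 19.7] -1.76
[187. 375.] [ 457.3 -128.1] [74.8 24.3] -75.59
[ 95. 323.] [ 555.8 -104.8] [105.3  12.3] 86.08
[352. 316.] [ 411.2 -294.3] [47.3 25.3] -36.77
[206. 265.] [ 527.9 -224.5] [90.4 25.5] 81.25
[263. 161.] [ 568.3 -324.6] [36.4 15.1] -33.81
[317. 100.] [ 571.7 -385.6] [59.2 46.4] -39.35
[538. 153.] [ 409.3 -482.1] [310.9 166.9] -15.61
[161.  81.] [ 642.1 -294.8] [311.9 135. ] 56.08
```

View pics/w18.png

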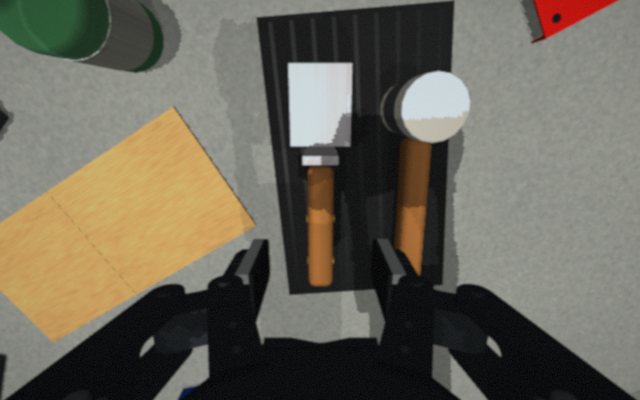

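>>> move_arm(xyz=[[-20,-20,0],[-50,-50,-10],[-59,-63,-38],[-59,-63,-38],[-59,-63,-38],[-59,-63,-38]], yaw=[0.6,0.6,0.6,0.6,0.6,0.6])

```text
time_s: 32.52
tool_pos: [0.4577, -0.4028, 0.32]
eef_rot: [0.0, 0.943, -0.332, 0.001]
contact_force: [0.3, -0.0, -0.3]
grip_width: 0.0514
```

Run:
```python
from cov import *
c=look('w19')
hsv=cv2.cvtColor(c['pixels'],cv2.COLOR_RGB2HSV).astype(int);H,S,V=hsv[...,0],hsv[...,1],hsv[...,2]
print('brown .06');[print(*x[:4]) for x in blobs(c,(H<25)&(S>80)&(V>30),.0595)]
```

```text
[ 457.7 -402.8  320. ] yaw -38.73 t 32.525 0.051422467452016486 [ 0.3 -0.  -0.3]
brown .06
[206. 226.] [ 494.9 -315.2] [106.7  29.6] -38.76
[322. 240.] [ 423.5 -377.3] [181.3  24.7] -38.66
[ 55. 219.] [ 591.4 -205.8] [185.3 120.9] 81.23
[488.   8.] [ 490.8 -574.7] [38.6 15.5] 51.24
```

View pics/w19.png

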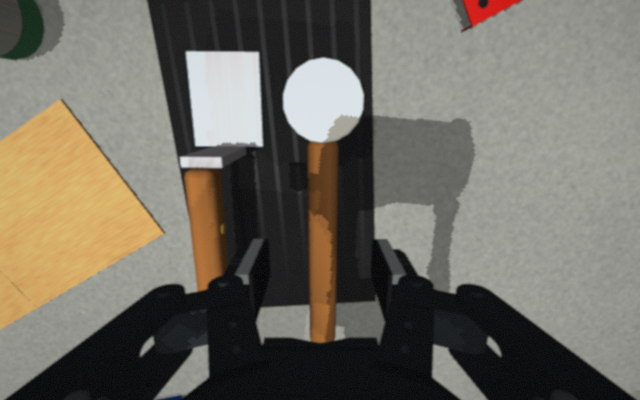

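Run:
```python
from cov import *
c=pickle.load(open('w19.pkl','rb'))
print('head',tip(c,[(323.5,100),(283,100),(364,100),(323,58),(323,142)],.088)[1])
print('handle',tip(c,[(309,150),(337,150),(311,330),(335,330)],.0595)[1])
print('lifter',tip(c,[(195,280),(222,270)],.085)[1])
```

```text
head [[ 76.91244557  -1.93873146]
 [ 76.924773    23.67226534]
 [ 76.90011787 -27.55029464]
 [101.31079405  -1.56999554]
 [ 50.68034732  -1.67904025]]
handle [[  42.00431695    8.59612296]
 [  41.99386535  -12.52191334]
 [-119.20076732    8.49327492]
 [-119.21277846  -13.1134596 ]]
lifter [[-53.10270021  95.31000575]
 [-44.64016764  74.04178121]]
```

>>> move_arm(xyz=[[0,-2.4,-30],[0,-2.4,-70],[0,-2.4,-100],[0,-2.4,-115],[0,-2.4,-119],[0,-2.4,-119],[0,-2.4,-119]], yaw=[0,0,0,0,0,0,0])

```text
time_s: 33.45
tool_pos: [0.4575, -0.4061, 0.2018]
eef_rot: [0.001, 0.943, -0.332, 0.001]
contact_force: [-0.3, -0.5, 0.5]
grip_width: 0.0512
```

>>> move_arm(xyz=[[0,0,0],[0,0,0],[0,0,0],[0,0,0],[0,0,0],[0,0,0]], yaw=[0,0,0,0,0,0], hand=-1)

```text
time_s: 34.2
tool_pos: [0.4572, -0.4057, 0.2011]
eef_rot: [0.0, 0.943, -0.332, 0.001]
contact_force: [-1.0, 2.5, 5.9]
grip_width: 0.0233
```

Run:
```python
from cov import *
c=look('w20')
```

```text
[ 457.2 -405.7  201.1] yaw -38.78 t 34.2 0.02328962183320939 [-1.   2.5  5.9]
```

View pics/w20.png

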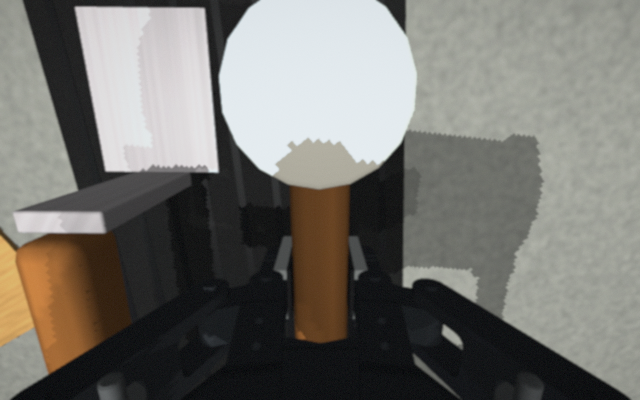

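>>> move_arm(xyz=[[0,0,15],[0,0,45],[0,5,90],[4,30,130],[8,70,160],[14,120,176],[20,172,176],[26,224,176],[32,276,176],[38,328,176],[44,380,176],[50,432,176],[56,484,176],[62,536,176],[68,588,176],[73,636,176],[77,675,176],[79,697,176],[79,702,176],[79,702,176]], yaw=[0,0,0,1,4,9,15,21,27,33,39,45,51,56,60,64,66.5,67.6,67.6,67.6])

```text
time_s: 36.75
tool_pos: [0.5356, 0.2957, 0.3756]
eef_rot: [0.001, 0.969, 0.249, -0.001]
contact_force: [0.1, -0.6, -4.7]
grip_width: 0.0228
```

Run:
```python
from cov import *
c=look('w21')
s=snap('side','d21.png');cv2.imwrite('pics/d21c.png',cv2.resize(cv2.imread('pics/d21.png')[190:390,180:400],None,fx=3,fy=3,interpolation=cv2.INTER_CUBIC))
```

```text
[535.6 295.7 375.6] yaw 28.79 t 36.75 0.022818792027916066 [ 0.1 -0.6 -4.7]
```

View pics/w21.png

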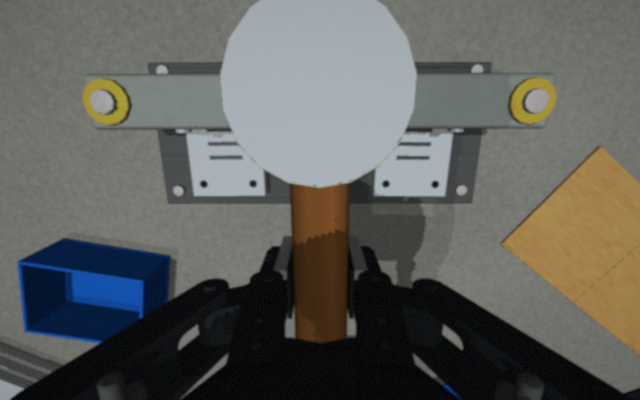

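View pics/d21c.png

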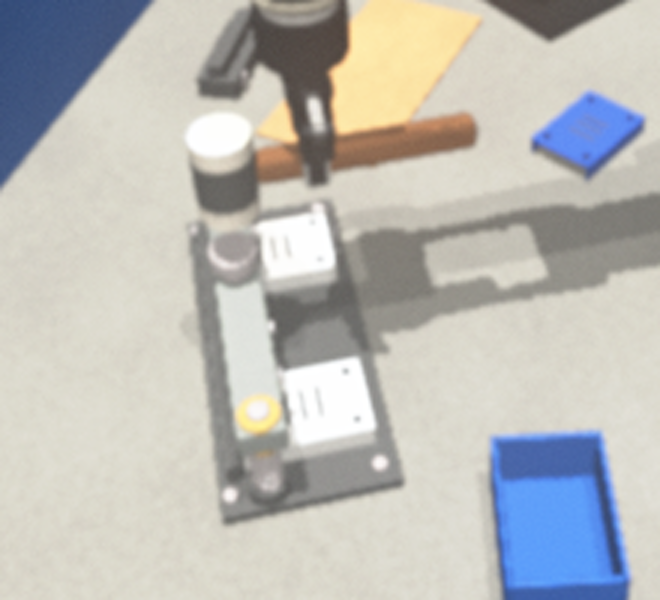

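Run:
```python
from cov import *
c=pickle.load(open('w21.pkl','rb'))
print('pillars',tip(c,[(103,101),(537,101)],.114)[1])
print('head top',tip(c,[(319,85)],.2626)[1])
print('bed',tip(c,[(168,203),(472,202)],.012)[1])
print('covers',tip(c,[(190,196),(266,196),(374,196),(449,196)],.032)[1])
```

```text
pillars [[  76.79966778  157.54535647]
 [  76.64128211 -157.12332684]]
head top [[76.27985966  0.25378878]]
bed [[ -31.68312573  174.66163218]
 [ -30.58314927 -173.77914753]]
covers [[ -17.74946897  139.50785638]
 [ -17.77356631   58.09749254]
 [ -17.80779546  -57.54215634]
 [ -17.83155574 -137.81380898]]
```

>>> move_arm(xyz=[[0,0,-8],[0,0,-25],[0,0,-60],[0,0,-60]], yaw=[0,0,0,0])

```text
time_s: 37.35
tool_pos: [0.5356, 0.296, 0.3147]
eef_rot: [0.0, 0.969, 0.249, -0.001]
contact_force: [-1.2, -2.0, 2.3]
grip_width: 0.0226
```

Run:
```python
from cov import *
c=look('w22'); print(c['s']['torque'])
s=snap('side','d22.png');cv2.imwrite('pics/d22c.png',cv2.resize(cv2.imread('pics/d22.png')[190:390,180:400],None,fx=3,fy=3,interpolation=cv2.INTER_CUBIC))
```

```text
[535.6 296.  314.7] yaw 28.79 t 37.35 0.022625282361281737 [-1.2 -2.   2.3]
[-0.11390862  0.28273667  0.00683468]
```

View pics/w22.png

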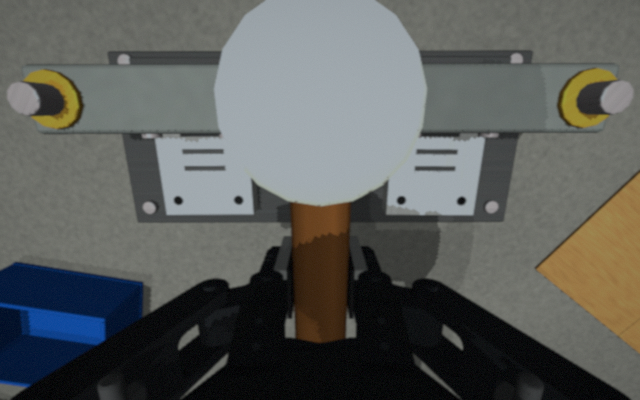

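View pics/d22c.png

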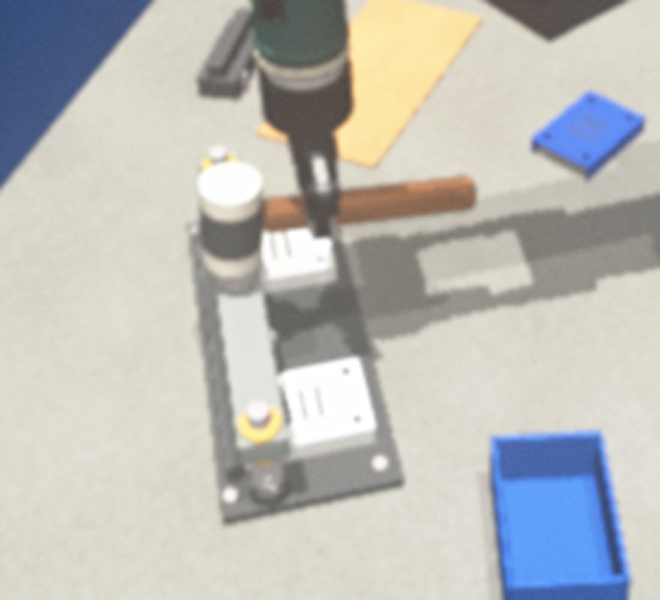

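Run:
```python
from cov import *
for f,pts in (('w22',[(52,98),(589,98)]),('w21',[(106.5,102),(533,102)])):
    c=pickle.load(open(f+'.pkl','rb'))
    hsv=cv2.cvtColor(c['pixels'],cv2.COLOR_RGB2HSV).astype(int);H,S,V=hsv[...,0],hsv[...,1],hsv[...,2]
    b=blobs(c,(H>18)&(H<34)&(S>130),.1,60,close=25)
    for x in b: r=cv2.minEnclosingCircle(x[4]); print(f,np.round(r[0],1),round(r[1],1))
    for z in (.088,.09,.094,.1,.106,.108): print(z,np.ptp(tip(c,pts,z)[1][:,1]))
```

```text
w22 [627. 252.] 79.9
w22 [52.1 98.1] 32.9
w22 [588.3  97.7] 33.0
0.088 329.71218253129524
0.09 326.3525670469505
0.094 319.63333607826087
0.1 309.55448962522644
0.106 299.4756431721921
0.108 296.11602768784735
w21 [601. 250.] 88.1
w21 [106.  101.5] 25.0
w21 [532.1 100.9] 25.0
0.088 344.30914058274357
0.09 341.63155420896226
0.094 336.2763814613995
0.1 328.2436223400555
0.106 320.21086321871155
0.108 317.5332768449301
```

The first blow moved the beam down about 13 mm: the rings dropped from z ≈ 109 to 96 mm, and contact was about 7 N. I give a second, firmer blow to be sure, then lift off.

>>> move_arm(xyz=[[0,0,15],[0,0,40],[0,0,40],[0,0,20],[0,0,-4],[0,0,-4]], yaw=[0,0,0,0,0,0])

```text
time_s: 38.2
tool_pos: [0.5348, 0.2959, 0.3092]
eef_rot: [0.0, 0.969, 0.249, -0.002]
contact_force: [-2.7, -1.2, 2.2]
grip_width: 0.0234
```

Run:
```python
from cov import *
c=look('w23'); print(c['s']['torque'])
hsv=cv2.cvtColor(c['pixels'],cv2.COLOR_RGB2HSV).astype(int);H,S,V=hsv[...,0],hsv[...,1],hsv[...,2]
b=blobs(c,(H>18)&(H<34)&(S>130),.1,60,close=25); p=[cv2.minEnclosingCircle(x[4])[0] for x in b]; p=[x for x in p if x[1]<130]; print(p)
for z in (.092,.094,.096,.098,.1): print(z,np.ptp(tip(c,p,z)[1][:,1]))
```

```text
[534.8 295.9 309.2] yaw 28.81 t 38.2 0.02340544615353913 [-2.7 -1.2  2.2]
[-0.18291149  0.44479531  0.02322796]
[(44.5, 95.5), (596.0, 94.0)]
0.092 320.91480217646324
0.094 317.4746097974124
0.096 314.0344174183615
0.098 310.5942250393107
0.1 307.15403266025976
```

View pics/w23.png

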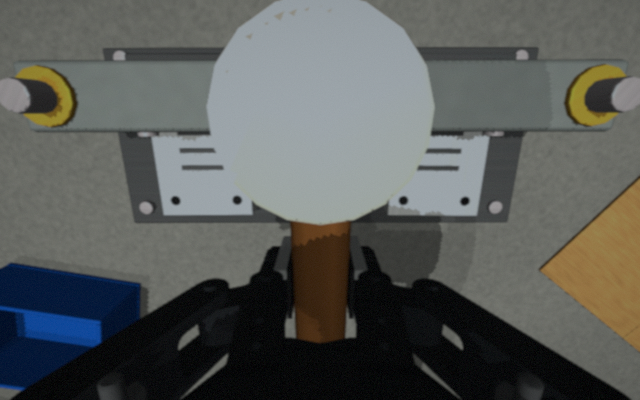

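The beam went right down, about 14.3 mm at the rings. I lift off and take the mallet back to its place.

>>> move_arm(xyz=[[0,0,15],[0,0,45],[-1,-8,64],[-4,-40,64],[-10,-85,64],[-16,-137,64],[-22,-190,64],[-28,-242,64],[-34,-294,64],[-40,-346,64],[-46,-398,64],[-52,-450,64],[-58,-502,64],[-64,-554,64],[-70,-606,64],[-75,-650,50],[-78,-685,30],[-79,-702,0],[-79,-702,-20],[-79,-702,-20]], yaw=[0,0,0,-2,-6,-12,-18,-24,-30,-36,-42,-48,-54,-60,-64,-66.6,-67.6,-67.6,-67.6,-67.6])

```text
time_s: 40.75
tool_pos: [0.4557, -0.4043, 0.2896]
eef_rot: [-0.001, 0.943, -0.332, -0.003]
contact_force: [-0.7, 0.4, -5.5]
grip_width: 0.0236
```

Run:
```python
from cov import *
c=look('w24')
s=snap('scene','s24.png');cv2.imwrite('pics/s24c.png',cv2.resize(cv2.imread('pics/s24.png')[130:310,200:440],None,fx=3,fy=3,interpolation=cv2.INTER_CUBIC))
```

```text
[ 455.7 -404.3  289.6] yaw -38.8 t 40.75 0.023570670122497146 [-0.7  0.4 -5.5]
```

View pics/w24.png

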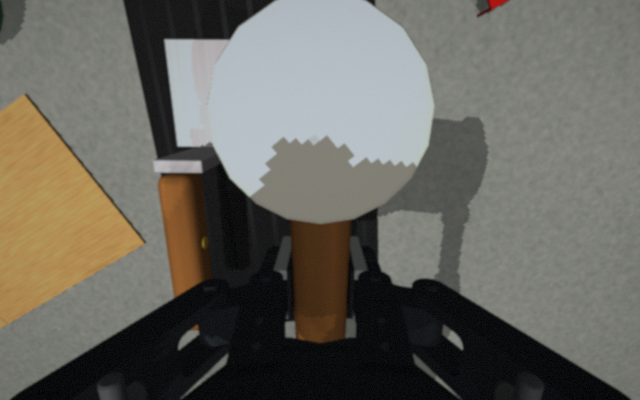

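View pics/s24c.png

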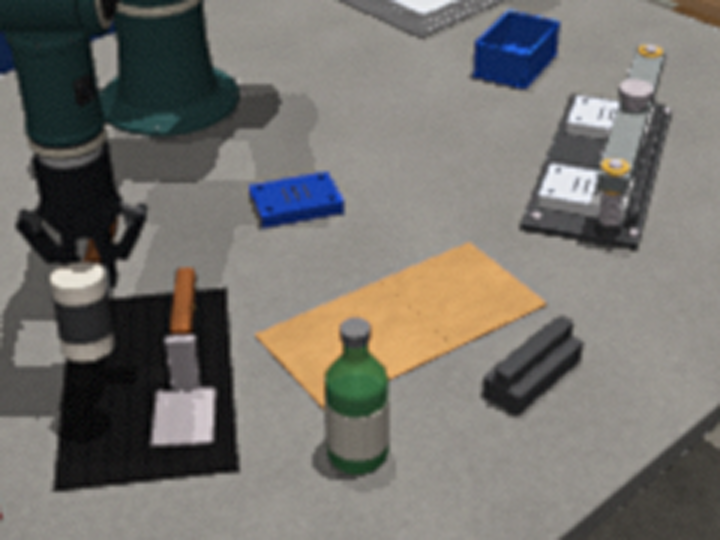

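>>> move_arm(xyz=[[0,0,-20],[0,0,-50],[0,0,-75],[0,0,-88],[0,0,-94],[0,0,-95],[0,0,-95],[0,0,-95]], yaw=[0,0,0,0,0,0,0,0])

```text
time_s: 41.85
tool_pos: [0.4572, -0.406, 0.1982]
eef_rot: [0.0, 0.943, -0.332, 0.001]
contact_force: [0.7, 0.4, -5.0]
grip_width: 0.023
```

>>> move_arm(xyz=[[0,0,0],[0,0,0],[0,0,0],[0,0,0],[0,0,5],[0,0,20],[0,0,60],[0,0,110],[0,0,160],[0,0,160],[0,0,160],[0,0,160]], yaw=[0,0,0,0,0,0,0,0,0,0,0,0], hand=0.2)

```text
time_s: 43.35
tool_pos: [0.4563, -0.405, 0.3555]
eef_rot: [-0.001, 0.943, -0.332, -0.001]
contact_force: [-0.2, 0.3, -0.1]
grip_width: 0.0513
```

Run:
```python
from cov import *
c=look('w25')
print('head?');
s=snap('scene','s25.png');cv2.imwrite('pics/s25c.png',cv2.resize(cv2.imread('pics/s25.png')[180:310,190:330],None,fx=4,fy=4,interpolation=cv2.INTER_CUBIC))
```

```text
[ 456.3 -405.   355.5] yaw -38.79 t 43.35 0.05131101839818718 [-0.2  0.3 -0.1]
head?
```

View pics/w25.png

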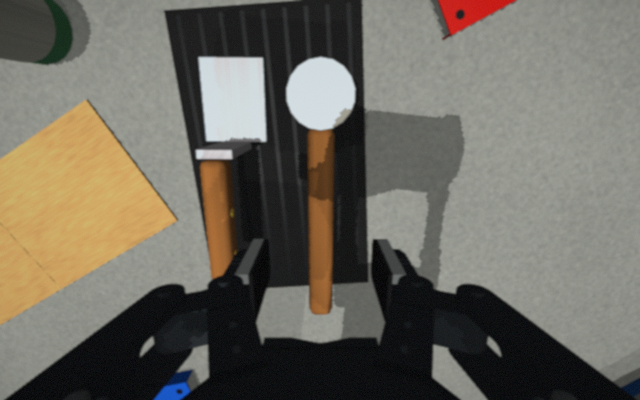

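View pics/s25c.png

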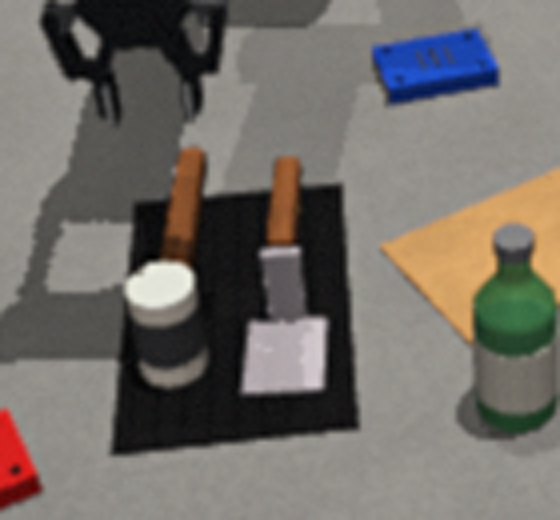

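>>> move_arm(xyz=[[30,30,0],[59,65.5,0],[59,65.5,0],[59,65.5,-40],[59,65.5,-90],[59,65.5,-118],[59,65.5,-130],[59,65.5,-130],[59,65.5,-130]], yaw=[-0.6,-0.6,-0.6,-0.6,-0.6,-0.6,-0.6,-0.6,-0.6])

```text
time_s: 44.58
tool_pos: [0.5165, -0.3408, 0.2288]
eef_rot: [0.0, 0.941, -0.337, 0.001]
contact_force: [-0.0, 0.2, 0.4]
grip_width: 0.0515
```

>>> move_arm(xyz=[[0,0,0],[0,0,0],[0,0,0],[0,0,0],[0,0,0],[0,0,0]], yaw=[0,0,0,0,0,0], hand=-1)

```text
time_s: 45.32
tool_pos: [0.5164, -0.3404, 0.2287]
eef_rot: [0.0, 0.942, -0.337, 0.001]
contact_force: [-1.0, 0.4, 6.5]
grip_width: 0.0212
```

Run:
```python
from cov import *
c=look('w26')
```

```text
[ 516.4 -340.4  228.7] yaw -39.38 t 45.325 0.021176929382199818 [-1.   0.4  6.5]
```

View pics/w26.png

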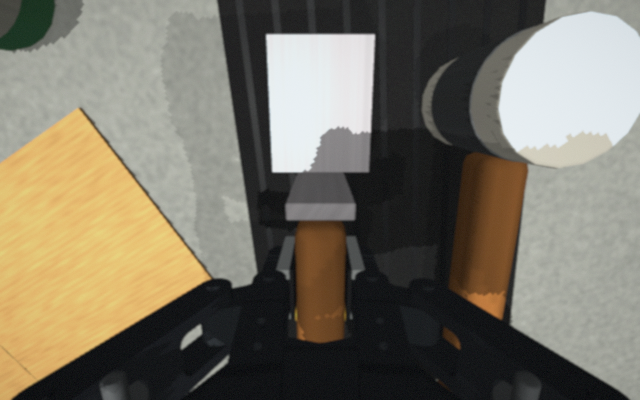

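>>> move_arm(xyz=[[0,0,25],[0,10,65],[-8,50,80],[-16,100,80],[-24,150,80],[-32,200,80],[-40,250,80],[-48,300,80],[-56,350,80],[-64,400,80],[-72,445,80],[-76,474,70],[-76,474,40],[-76,474,18],[-76,474,18],[-65,480,18],[-53,486.6,18],[-53,486.6,18],[-53,486.6,18]], yaw=[0,0,3,10,18,26,34,42,50,58,65,68.2,68.2,68.2,68.2,68.2,68.2,68.2,68.2])

```text
time_s: 47.75
tool_pos: [0.4632, 0.1466, 0.2455]
eef_rot: [0.0, 0.969, 0.249, 0.0]
contact_force: [-0.1, -0.2, -1.6]
grip_width: 0.0211
```

Run:
```python
from cov import *
c=look('w27')
```

```text
[463.2 146.6 245.5] yaw 28.82 t 47.75 0.021137041942680304 [-0.1 -0.2 -1.6]
```

View pics/w27.png

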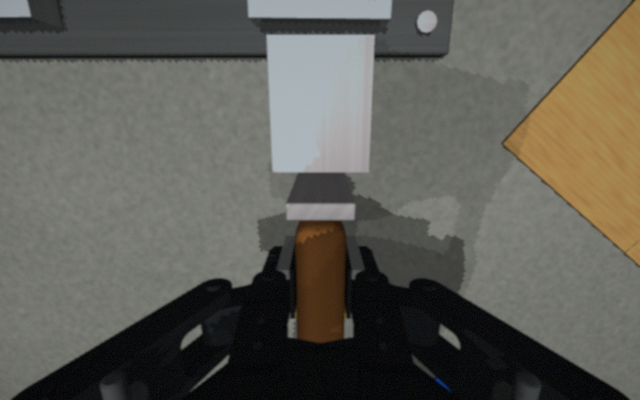

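>>> move_arm(xyz=[[14,7.7,0],[30,16.5,0],[47,25.9,0],[62,34.1,0],[70,38.5,0],[70,38.5,0],[70,38.5,0]], yaw=[0,0,0,0,0,0,0])

```text
time_s: 48.68
tool_pos: [0.5324, 0.1849, 0.2448]
eef_rot: [0.0, 0.969, 0.249, -0.001]
contact_force: [-0.5, -0.0, -2.0]
grip_width: 0.0212
```

Run:
```python
from cov import *
c=look('w28')
```

```text
[532.4 184.9 244.8] yaw 28.82 t 48.675 0.021200599005086026 [-0.5 -0.  -2. ]
```

View pics/w28.png

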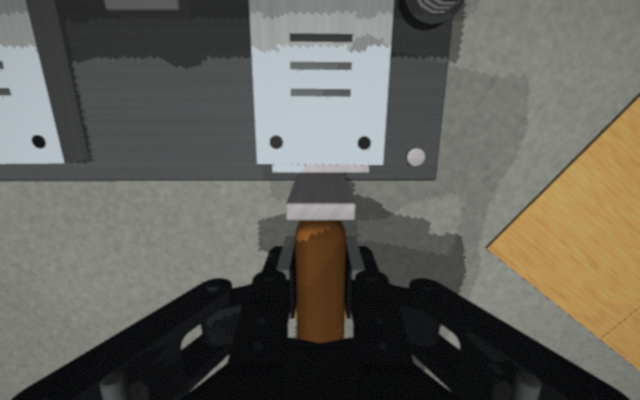

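>>> move_arm(xyz=[[0,0,4],[0,0,8],[0,0,11],[0,0,14],[0,0,15],[0,0,15],[-6,-3.3,15],[-14,-7.7,15],[-23,-12.6,15],[-32,-17.6,15],[-41,-22.5,15],[-50,-27.5,15],[-58,-31.9,15],[-65,-35.8,18],[-68,-37.4,26],[-68,-37.4,40],[-68,-37.4,52],[-68,-37.4,52],[-68,-37.4,52]], yaw=[0,0,0,0,0,0,0,0,0,0,0,0,0,0,0,0,0,0,0])

```text
time_s: 51.1
tool_pos: [0.4649, 0.1477, 0.2973]
eef_rot: [-0.0, 0.969, 0.249, 0.0]
contact_force: [0.9, -0.4, -3.7]
grip_width: 0.0215
```

Run:
```python
from cov import *
c=look('w29'); b=c
# die front edge and cover corners in tool coords to check slip
```

```text
[464.9 147.7 297.3] yaw 28.82 t 51.1 0.021516017301331385 [ 0.9 -0.4 -3.7]
```

View pics/w29.png

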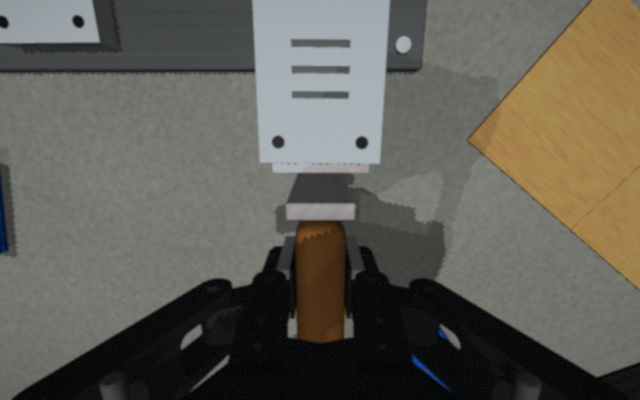

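>>> move_arm(xyz=[[0,-5,0],[0,-17,0],[1,-34,0],[3,-54,0],[7,-75,0],[13,-96,0],[21,-116,0],[32,-134,0],[44,-148,0],[56,-156,0],[66,-159,0],[71,-159.7,0],[72,-159.7,0],[72,-159.7,-10],[72,-159.7,-25],[72,-159.7,-38],[72,-159.7,-45],[72,-159.7,-47],[72,-159.7,-47]], yaw=[-1,-4,-8,-12.5,-17,-21.5,-26,-30,-33.5,-36,-37.4,-37.6,-37.6,-37.6,-37.6,-37.6,-37.6,-37.6,-37.6])

```text
time_s: 53.52
tool_pos: [0.537, -0.0121, 0.2502]
eef_rot: [-0.0, 0.997, -0.077, 0.0]
contact_force: [0.2, 0.1, -3.6]
grip_width: 0.0212
```

Run:
```python
from cov import *
c=look('w30')
```

```text
[537.  -12.1 250.2] yaw -8.79 t 53.525 0.02121391864758363 [ 0.2  0.1 -3.6]
```

View pics/w30.png

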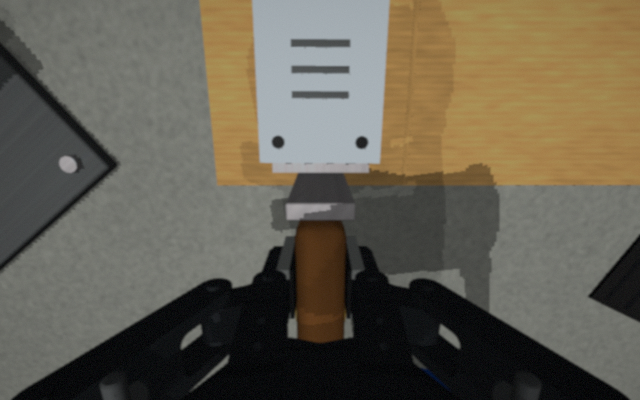

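>>> move_arm(xyz=[[0,0,-2],[0,0,-4],[0,0,-6],[0,0,-9],[0,0,-13],[0,0,-13],[-8,1.2,-13],[-24,3.7,-13],[-44,6.8,-13],[-64,9.9,-13],[-84,13,-13],[-89,13.8,-10],[-89,13.8,15],[-89,13.8,50],[-89,13.8,50]], yaw=[0,0,0,0,0,0,0,0,0,0,0,0,0,0,0])

```text
time_s: 55.45
tool_pos: [0.4497, 0.0017, 0.3036]
eef_rot: [-0.0, 0.997, -0.077, 0.004]
contact_force: [0.2, -0.4, -1.5]
grip_width: 0.0214
```

Run:
```python
from cov import *
c=look('w31')
s=snap('scene','s31.png');cv2.imwrite('pics/s31c.png',cv2.resize(cv2.imread('pics/s31.png')[130:310,200:440],None,fx=3,fy=3,interpolation=cv2.INTER_CUBIC))
```

```text
[449.7   1.7 303.6] yaw -8.78 t 55.45 0.021367118147039888 [ 0.2 -0.4 -1.5]
```

View pics/s31c.png

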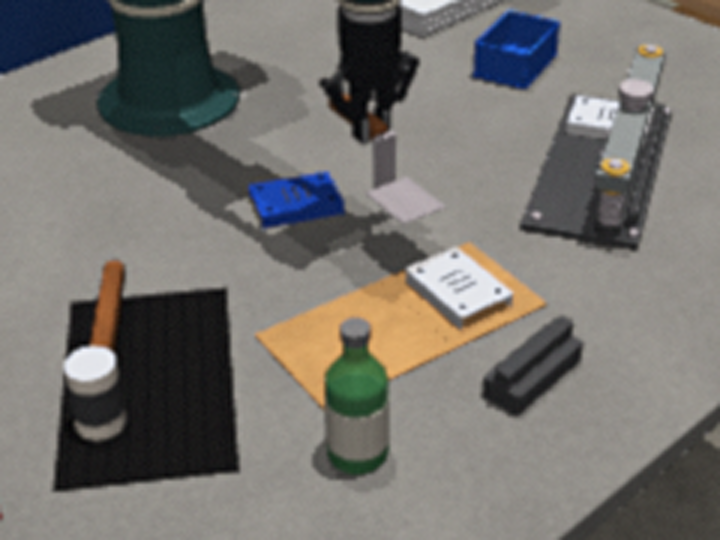

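>>> move_arm(xyz=[[-8,30,0],[-20,75,0],[-33,125,0],[-46,175,0],[-59,225,0],[-72,272,0],[-80,300,0],[-84,310,-10],[-84,310,-35],[-84,310,-55],[-84,310,-55],[-79,313.2,-55],[-79,313.2,-55],[-79,313.2,-55]], yaw=[3,8,14,20,26,32,36,37.6,37.6,37.6,37.6,37.6,37.6,37.6])

```text
time_s: 57.3
tool_pos: [0.3694, 0.3152, 0.246]
eef_rot: [-0.0, 0.969, 0.249, 0.001]
contact_force: [-0.0, 1.2, -2.1]
grip_width: 0.0213
```

Run:
```python
from cov import *
c=look('w32')
```

```text
[369.4 315.2 246. ] yaw 28.8 t 57.3 0.021279269195544036 [-0.   1.2 -2.1]
```

View pics/w32.png

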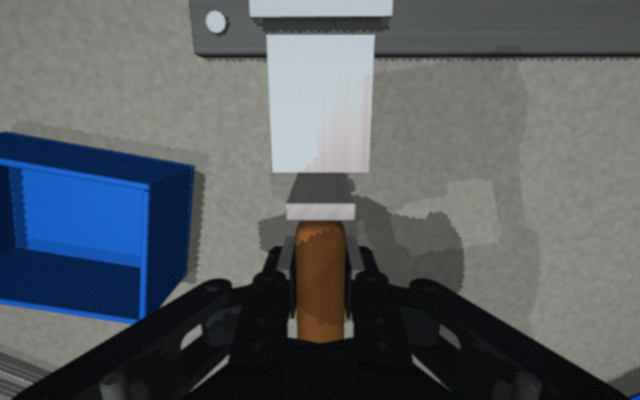

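Aligned: the cover's end spans columns 250–392, centred on the blade at 320. Now I insert.

>>> move_arm(xyz=[[14,7.7,0],[30,16.5,0],[47,25.9,0],[62,34.1,0],[70,38.5,0],[70,38.5,0],[70,38.5,0]], yaw=[0,0,0,0,0,0,0])

```text
time_s: 58.22
tool_pos: [0.4384, 0.3532, 0.2448]
eef_rot: [0.0, 0.969, 0.249, -0.001]
contact_force: [-1.0, -0.3, -2.1]
grip_width: 0.0213
```

Run:
```python
from cov import *
c=look('w33')
```

```text
[438.4 353.2 244.8] yaw 28.81 t 58.225 0.0213441403919575 [-1.  -0.3 -2.1]
```

View pics/w33.png

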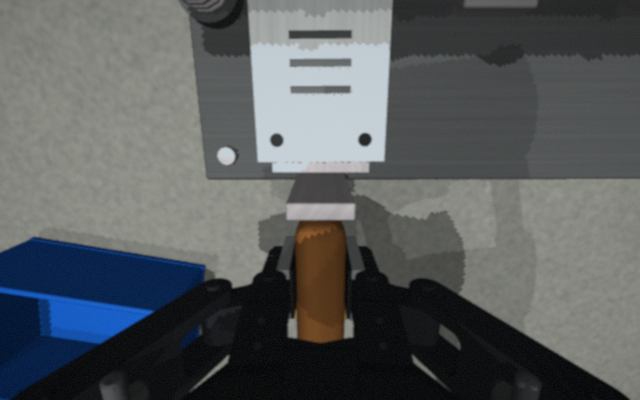

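>>> move_arm(xyz=[[0,0,4],[0,0,8],[0,0,11],[0,0,14],[0,0,15],[0,0,15],[-6,-3.3,15],[-14,-7.7,15],[-23,-12.6,15],[-32,-17.6,15],[-41,-22.5,15],[-50,-27.5,15],[-58,-31.9,15],[-65,-35.8,18],[-68,-37.4,26],[-68,-37.4,40],[-68,-37.4,55],[-68,-37.4,60],[-68,-37.4,60]], yaw=[0,0,0,0,0,0,0,0,0,0,0,0,0,0,0,0,0,0,0])

```text
time_s: 60.65
tool_pos: [0.3712, 0.3163, 0.3061]
eef_rot: [-0.0, 0.969, 0.249, 0.001]
contact_force: [0.3, -0.2, -3.1]
grip_width: 0.0214
```

Run:
```python
from cov import *
c=look('w34')
s=snap('scene','s34.png');cv2.imwrite('pics/s34c.png',cv2.resize(cv2.imread('pics/s34.png')[130:310,200:440],None,fx=3,fy=3,interpolation=cv2.INTER_CUBIC))
```

```text
[371.2 316.3 306.1] yaw 28.81 t 60.65 0.02136479895241786 [ 0.3 -0.2 -3.1]
```

View pics/w34.png

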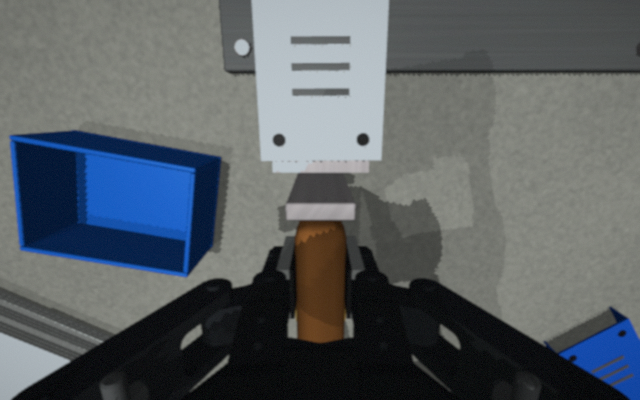

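View pics/s34c.png

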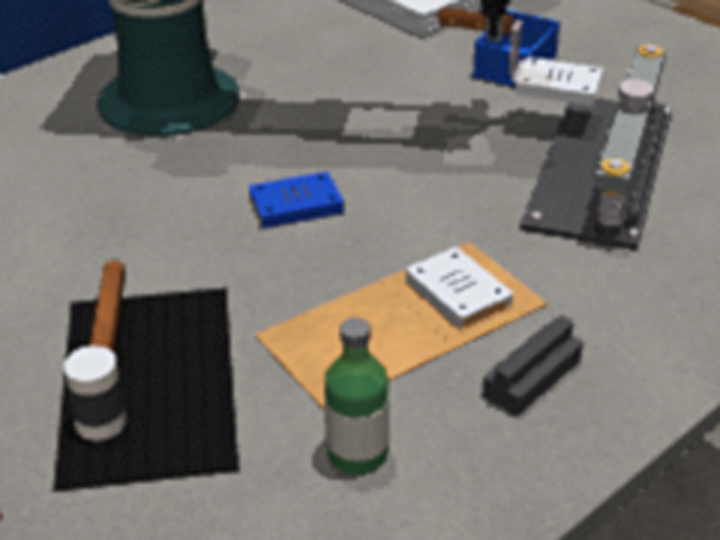

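>>> move_arm(xyz=[[3,-10,0],[9,-30,0],[18,-60,0],[27,-91,0],[36,-122,0],[45,-153,0],[54,-184,0],[64,-215,0],[73,-246,0],[82,-277,0],[91,-308,0],[100,-339,0],[110,-370,0],[119,-401,0],[128,-430,0],[135,-455,0],[140,-470,0],[141,-476,0],[141,-476,0],[141,-476,-8]], yaw=[-0.8,-2.4,-4.7,-7.2,-9.6,-12,-14.5,-17,-19.4,-21.9,-24.3,-26.7,-29.2,-31.6,-33.9,-36,-37.2,-37.6,-37.6,-37.6])

```text
time_s: 63.25
tool_pos: [0.512, -0.1594, 0.2975]
eef_rot: [0.0, 0.997, -0.076, 0.001]
contact_force: [-0.5, 0.0, -3.3]
grip_width: 0.021
```

>>> move_arm(xyz=[[0,0,-12],[0,0,-25],[0,0,-37],[0,0,-45],[0,0,-47],[0,0,-47]], yaw=[0,0,0,0,0,0])

```text
time_s: 64.0
tool_pos: [0.512, -0.16, 0.2502]
eef_rot: [0.0, 0.997, -0.077, 0.0]
contact_force: [-0.1, 0.3, -4.0]
grip_width: 0.0212
```

Run:
```python
from cov import *
c=look('w35')
```

```text
[ 512.  -160.   250.2] yaw -8.79 t 64.0 0.021185121175429977 [-0.1  0.3 -4. ]
```

View pics/w35.png

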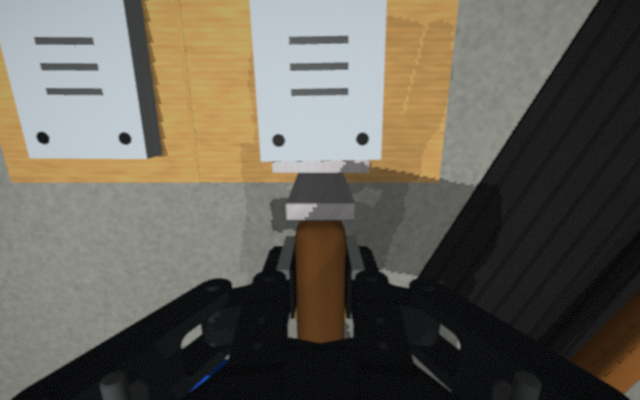

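>>> move_arm(xyz=[[0,0,-2],[0,0,-4],[0,0,-6],[0,0,-9],[0,0,-13],[0,0,-13],[-8,1.2,-13],[-24,3.7,-13],[-44,6.8,-13],[-64,9.9,-13],[-84,13,-13],[-89,13.8,-10],[-89,13.8,15],[-89,13.8,50],[-89,13.8,50]], yaw=[0,0,0,0,0,0,0,0,0,0,0,0,0,0,0])

```text
time_s: 65.92
tool_pos: [0.4246, -0.1469, 0.3036]
eef_rot: [0.001, 0.997, -0.077, 0.004]
contact_force: [0.6, -0.3, -2.6]
grip_width: 0.0214
```

Run:
```python
from cov import *
c=look('w36')
s=snap('scene','s36.png');cv2.imwrite('pics/s36c.png',cv2.resize(cv2.imread('pics/s36.png')[130:310,200:440],None,fx=3,fy=3,interpolation=cv2.INTER_CUBIC))
```

```text
[ 424.6 -146.9  303.6] yaw -8.79 t 65.925 0.02143756281192655 [ 0.6 -0.3 -2.6]
```

View pics/s36c.png

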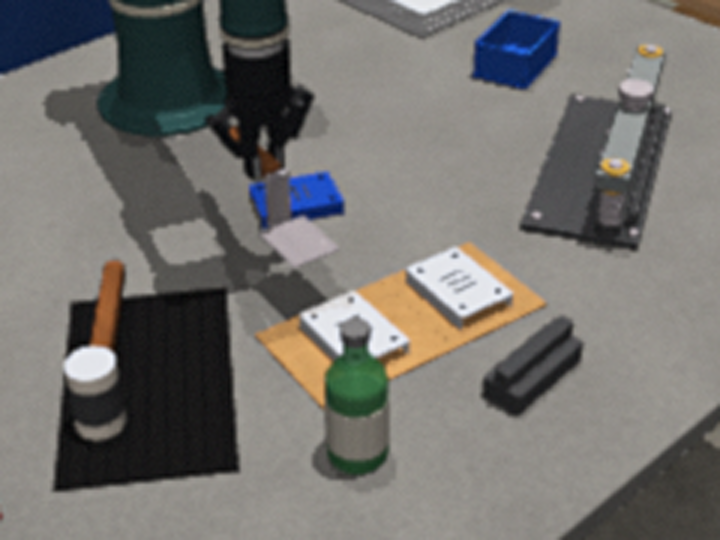

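>>> move_arm(xyz=[[10,-20,0],[28,-60,0],[48,-100,0],[68,-140,0],[85,-175,0],[93,-194,0],[93,-194,0],[93,-194,-20],[93,-194,-45],[93,-194,-62],[93,-194,-70],[93,-194,-72],[93,-194,-72],[93,-194,-72]], yaw=[-4,-11,-18,-25,-30,-30.6,-30.6,-30.6,-30.6,-30.6,-30.6,-30.6,-30.6,-30.6])

```text
time_s: 67.78
tool_pos: [0.5162, -0.3401, 0.2288]
eef_rot: [0.0, 0.942, -0.337, 0.001]
contact_force: [-0.4, 1.5, 2.8]
grip_width: 0.0209
```

Run:
```python
from cov import *
c=look('w37')
```

```text
[ 516.2 -340.1  228.8] yaw -39.37 t 67.775 0.02093275606524933 [-0.4  1.5  2.8]
```

View pics/w37.png

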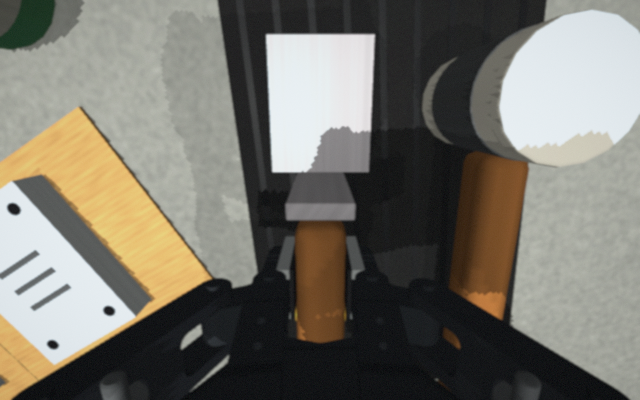

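>>> move_arm(xyz=[[0,0,0],[0,0,0],[0,0,0],[0,0,0],[0,0,15],[0,0,50],[0,0,105],[0,0,160],[-8,20,210],[-16,40,255],[-16,60,276],[-16,60,276],[-16,60,276],[-16,60,276]], yaw=[0,0,0,0,0,0,0,0,10,20,30,39,39,39], hand=0.2)

```text
time_s: 69.58
tool_pos: [0.4997, -0.2802, 0.5042]
eef_rot: [-0.0, 1.0, -0.005, -0.0]
contact_force: [0.5, -0.6, -0.5]
grip_width: 0.0513
```

Run:
```python
from cov import *
c=look('w38'); cov(c)
hsv=cv2.cvtColor(c['pixels'],cv2.COLOR_RGB2HSV).astype(int);H,S,V=hsv[...,0],hsv[...,1],hsv[...,2]
print('card');[print(*x[:4]) for x in blobs(c,(H>12)&(H<25)&(S>80)|((V>185)&(S<40)),.003,3000)]
s=snap('side','d38.png');cv2.imwrite('pics/d38c.png',cv2.resize(cv2.imread('pics/d38.png')[130:380,180:420],None,fx=2.4,fy=2.4,interpolation=cv2.INTER_CUBIC))
```

```text
[ 499.7 -280.2  504.2] yaw -0.54 t 69.575 0.051259515983293015 [ 0.5 -0.6 -0.5]
[459. 151.] [ 510.4 -484.9] [57.9 56.9] 48.58
[390. 110.] [ 570.4 -380.5] [79.3 57.6] -39.15
[243.  83.] [ 606.1 -172.8] [110.2  75.7] -7.81
[134.  65.] [629.5 -24.6] [110.2  74.9] -9.17
card
[410. 193.] [ 434.1 -414.3] [277.2  60.6] -47.24
[368. 143.] [ 518.7 -343. ] [215.5  59. ] -39.11
[197.  74.] [ 616.5 -105.3] [312.8 150.4] 81.22
```

View pics/w38.png

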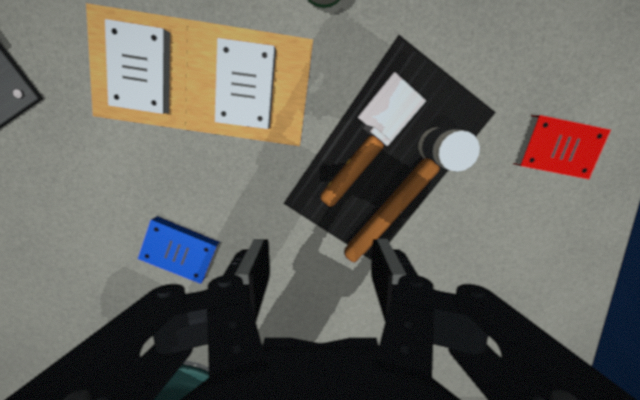

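View pics/d38c.png

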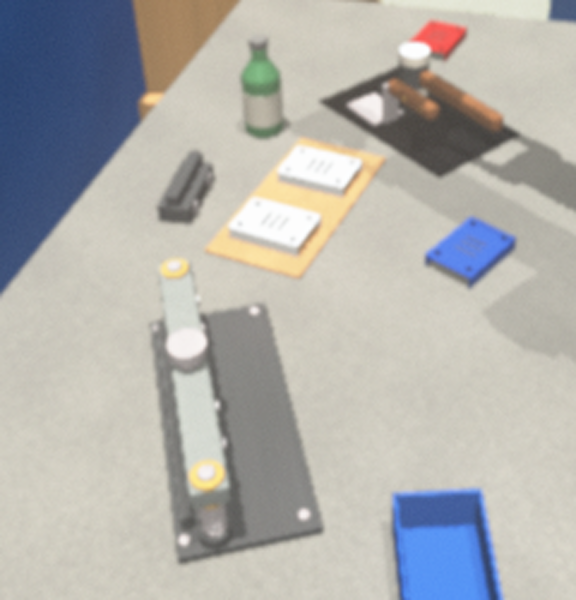

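All in place: the covers measure 110x76 mm flat on the card at card (0, 82) and (0, -68) mm, the tools are on the mat and the beam is up. Handing in.

Run:
```python
from h import *
print(ctrl.finish_job())
c=snap('scene','end.png')
```

```text
the job is handed in; nothing more can be done
None
the job is handed in; nothing more can be done
```

I handed the job in at about 70 s. Both covers (only two were present) were marked and brought back to the cardboard. No verdict was reported, so everything below is from my own measurements.

- **Loading:** I carried the covers with the lifter to the two outer nests. By the images their origins lay about 5–6.5 mm in front of the die's centre, with -5 mm as the target, and within 2 mm sideways. One cover was knocked about 5 cm before I reached it, so I measured it again first.
- **Marking:** I struck the punch beam twice with the mallet. The first blow took it down about 13 mm, so I struck again harder. The second read about 14.3 mm, which is right down on the covers. The mallet tipped slightly in the grip on the blows but stood upright again on the mat.
- **Last checks:** The covers lay flat on the cardboard at about (0, 82) and (0, -68) mm in its frame. Lifter and mallet were on the mat and released. The beam was up, and the other items looked untouched.
- **Not seen:** A picture after handing in was refused, so my last view is from just before it. I had no direct reading of the punch joint; its travel is only estimated from the images.

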